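# Index an angle rotor the shorter way and gauge its adapter sleeve

## Robot

A 6-joint arm with a two-finger parallel gripper is mounted at the origin on a cart in front of the work surface, level with it; the furniture and walls round the work are solid. World frame = base frame: x ahead of the robot, y to its left, z up, the work surface at z = 0. Lengths are in m, angles in degrees, forces in N, time in s.
With the tool pointing down it reaches from about 0.35 to 0.875 m from the base axis. Payload 4.2 kg.
Tool frame: the origin (TCP) lies between the finger pads; the fingertips stand 14 mm ahead of it and the grasp point (between the pads) lies 5 mm behind it; z points along the fingers, y is the line along which they close (so a half turn about z gives the same grasp; the last joint's range is limited). The gripper opens to 87 mm and grips with 3 to 60 N. Pads are 19 mm wide; open, the fingers measure 117 mm over their backs; the gripper's body (75 mm by 190 mm) begins 51 mm behind the grasp point.
Start: joints at [81.624, 22.042, 0.453, 0, -68.411, -14.817], TCP at [0.246, 0.574, 0.237] pointing down, gripper open.
Joint ranges: [-179.83, 179.83], [-69.29, 118.12], [-61.27, 80.66], [-181.25, 117.63], [-171.15, -9.14], [-177.46, 177.46]. Speed limits (degrees/s): [159.86, 159.86, 180, 180, 180, 180].

## Interface

Orientations are given as a 3x3 rotation matrix whose columns are the frame's x, y, z axes.
In Python, from station import * gives the robot as it stands. The module is installed in compiled form; this text tells all that it offers.
- The arm moves only by the tool play_rows, never from a script. Its argument "steps" is a list of rows, each an object of numbers: "ax", "ay", "az": the turn, a rotation vector about the tool's x, y, z in degrees; "dx", "dy", "dz": the shift along the tool's x, y, z in mm; "claw": the finger opening in mm, from 0 to 87. A call has 1 to 20 rows; each row shifts and turns the commanded pose from where the row before left it, along the tool's axes as they then stand; what a row does not reach is not made up. A row lasts 1/10 s, in which the tool goes at most 50 mm and 8.59 degrees, less where a joint would pass 70% of its speed; a pose out of reach is approached as far as the arm can. A call with a gripper value outside its range is refused whole. The fingers move at their own pace and stop on an object; the grip force is fixed at half the most. Time passes only in rows, so rows that do not move let the fingers close. It gives the time, the measured TCP pose, the force, the opening and the grip force at its end, in the units of the state.
- sense(): the state, without advancing time (a new reading comes with each control period).
- capture(name): name is "scene" or "top" or "wrist"; returns a dict with "frame" (480x640x3 uint8, blue, green, red), "range_z" (480x640 float32, m along the optical axis (not along the pixel's ray), 0 where there is no reading), "fx", "fy", "cx", "cy" (pixels), "xyz" and "rotation" of the camera in the world. Camera axes: x right, y down, z forward; pixel columns grow to the right and rows downward; lengths in m; the calibration is good to about 2 mm. A picture is of the moment at which its call begins.
- finish_job(): hands the job in; it is judged then, once.
The state is a dict: "time_s": time; "joints": joint angles; "joint_velocities": joint speeds; "effort": joint torques, N m; "tcp_pos": TCP position; "ee_rot": TCP orientation; "wrist_force": force on the tool from outside, world axes, zero at the start; "moment": the same for the moment, N m; "gripper_width": opening from 0.0 (shut) to 1.0 (fully open); "gripper_force": force on a finger pad.
Only numpy, scipy, OpenCV 4.12 (cv2) and the standard library are available. Lean on these libraries where they do the work, as an engineer would, in place of code of your own. Each camera call takes 0.05 s, during which the arm holds its last target. There are 200 camera calls.

## Task

The angle rotor is out of the centrifuge for a bore check: turn it by its hub knob, the shorter way round, until the shield with the broad-collared adapter sleeve stands at the stand's pointer, and let go. Slide the plug gauge's long slim go end fully home in that sleeve until its nut meets the collar, then lay the gauge back in its rest, let go and take it again turned end for end, and press the short thick no-go end gently and squarely on the same bore to see that it refuses to enter. Finish with the gauge lying in its rest and the rotor still at the pointer, forcing nothing and leaving the things around where they are.

Things in the scene. Friction and masses are not known exactly. Their poses are not given: they have to be found in the camera images.
- rotor (a joint): angle of the rotor on its stand about the vertical hub axis, rad, counted on without wrapping; positive = anticlockwise seen from above. The sleeve stands at the pointer at 0 and again at 2*pi (6.283). Starts between 0.75 and 5.53; stays where it is left (friction about 0.07 N m, no stops or detents)
- stand: fixed grey turntable foot, 132 mm across, under the rotor; origin on the hub axis at worktop height. Its x axis points from the pointer to the hub; the pointer is a small upright plate 131 mm out on its -x side (the robot's side). Rotor with shields: 240 mm across, 97 mm high with the knob; the deck inside the shields is 60 mm above the worktop
- pointer_tip (a point): top of the stand's pointer, 62 mm above the worktop
- knob_grip (a point): grip point of the black bar knob on the rotor's hub, on the hub axis, 85 mm above the worktop. Bar: 15 mm thick (along this frame's x), 44 mm long (along its y), from 66 to 97 mm above the worktop; it turns with the rotor, and the sleeve is on its -x side
- sleeve_mouth (a point): adapter sleeve in one of the rotor's six shields, told by its broad collar (42 mm across, 5 thick; the other shields are bare 22 mm bores). Origin: centre of its mouth, 78 mm from the hub axis, 88 mm above the worktop. z points out of the bore, to the hub and up, 35 degrees above level; y level; x down and to the hub, square to the bore. Bore 17.5 mm across, 34 mm deep, closed below
- gauge: loose double-ended steel plug gauge, 144 mm long, 0.16 kg. Origin: middle of its handle; x along it towards the go end. Round handle 18 mm across, x = -38 to 38 mm; beyond it a knurled nut 22 mm across to 50 mm either way. Go end: 16 mm across, x = 50 to 80 mm, tip chamfered 3 mm. No-go end: 20 mm across, x = -50 to -64 mm. May roll about its axis
- go_tip (a point): centre of the end face of the go end, 80 mm from the gauge's origin along its +x
- nogo_tip (a point): centre of the end face of the no-go end, 64 mm from the gauge's origin along its -x
- gauge_rest: fixed black rest, 92 x 56 mm, 45 mm high: an 8 mm foot plate with two V-yokes, 10 mm thick, at x = -29 and 29 mm, open upwards, which carry the handle between its nuts; the 48 mm between the yokes is free for fingers down to the plate. Origin at worktop height below its centre, x along the gauge's place
- rest_seat (a point): where the gauge's origin lies when it lies in the rest: 42 mm above the worktop over the rest's centre; the gauge lies along the rest's x, either way round; it starts here
- tip_box: loose box of pipette tips, 95 x 128 x 85 mm, origin under its centre; bystander
- slide_box: loose flat slide box, 88 x 175 x 34 mm, origin under its centre; bystander
- methanol: loose brown reagent bottle, 52 mm across, 132 mm high, origin under its centre; bystander
- timer: loose small timer lying on its back, 64 x 66 x 18 mm, origin under its centre; bystander
Not all that is in view belongs to the job. There is more than one size of the gauge; the one meant has the size given above.

How it is judged:
By the outcome, as a careful person would: the job done as asked, in the order asked, and still so for the second after the job is handed in, with the robot touching nothing.
It also fails if it takes over 72 s, if anything falls off the work surface, if the arm or the gripper's body presses on something with over 40 N, if the wrist force passes 120 N, or if a joint passes its speed limit or range.

## Working session

There is one attempt and no reset: what is moved stays moved. The work goes in short steps, Python scripts to look and compute and a tool call to move; the robot and the scene stay as the last step left them, time stands still between calls to the robot, and variables do not carry over. Pictures are saved under pics/ and viewed, at most 10 in all, crops included, and the job is handed in when it is done.

Besides the shell and the picture viewer there is one more tool, called after ">>>" in YAML: its name, and indented under it one key for each argument. play_rows: Moves the arm, as the interface text tells. Its arguments: {"type":"object","properties":{"steps":{"type":"array"}},"required":["steps"]}

```bash
mkdir -p pics; cat > h.py <<'E'
import numpy as np, cv2
from station import *
def pts(c):
    v,u=np.mgrid[0:480,0:640]; z=c["range_z"]
    p=np.stack([(u-c["cx"])/c["fx"]*z,(v-c["cy"])/c["fy"]*z,z],-1)
    P=p@np.array(c["rotation"]).T+np.array(c["xyz"]); P[z==0]=np.nan
    return P
E
python3 - <<'E'
from h import *
for n in ("scene","top"):
    c=capture(n); cv2.imwrite(f"pics/{n}0.png",c["frame"]); np.savez(f"{n}0.npz",**c)
    print(n,c["xyz"],np.round(c["rotation"],3).tolist(),c["fx"])
E
```

```text
scene [0.86717739 0.38877686 0.98485747] [[-0.798, 0.514, -0.313], [0.602, 0.692, -0.399], [0.011, -0.507, -0.862]] 450.5703652773382
top [ 0.44875125 -0.03645823  1.20037072] [[-0.019, -0.995, 0.095], [-1.0, 0.02, 0.007], [-0.009, -0.095, -0.995]] 559.8500544637959
```

View pics/scene0.png

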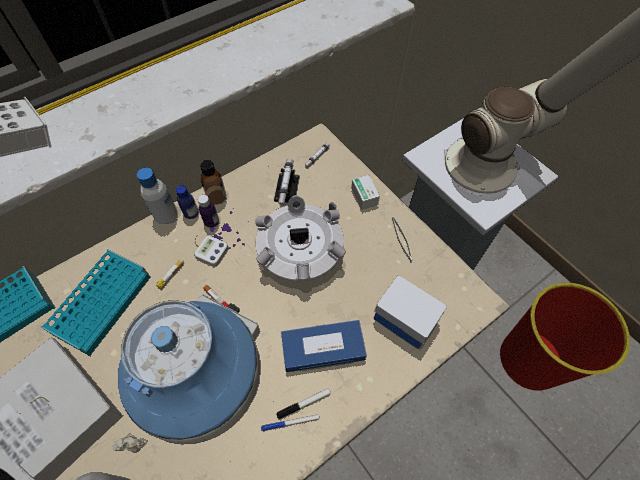

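View pics/top0.png

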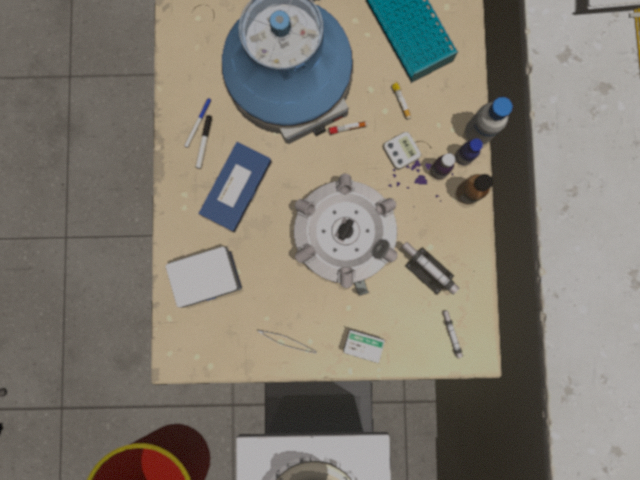

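The collared (dark) sleeve is at top px (382,248) and scene px (297,205). The hub knob is at top (345,230), the pointer at about (360,287), the gauge in its rest at (430,268), and a smaller decoy gauge at (452,333). The turn is about 50° clockwise.

```bash
python3 - <<'E'
from h import *
T=dict(np.load("top0.npz"));S=dict(np.load("scene0.npz"))
a=cv2.resize(T["frame"][160:310,280:480],(800,600),interpolation=cv2.INTER_CUBIC)
b=cv2.resize(S["frame"][140:290,230:370],(560,600),interpolation=cv2.INTER_CUBIC)
cv2.imwrite("pics/t1.png",a);
P=pts(T);Q=pts(S)
def circ(x,y):
    A=np.c_[2*x,2*y,np.ones_like(x)];s=np.linalg.lstsq(A,x*x+y*y,rcond=None)[0];return s[:2],np.sqrt(s[2]+s[0]**2+s[1]**2)
for nm,P in (("top",P),("scene",Q)):
    F=(T if nm=="top" else S)["frame"].astype(int)
    x,y,z=P[...,0],P[...,1],P[...,2]
    near=np.hypot(x-0.476,y+0.09)<.2
    m=near&(abs(z-.09)<.01)&(F.sum(-1)<200)&(np.hypot(x-.476,y+.09)<.05)
    print(nm,"knob",m.sum(),np.nanmedian(P[m],0) if m.any() else '')
    if m.any():
        r=cv2.minAreaRect((P[m][:,:2]*1000).astype(np.float32));print(r)
    m=near&(z>.055)&(z<.066)&(np.hypot(x-.476,y+.09)<.075); print("deck",m.sum(),np.nanmean(P[m],0))
    # plane table
    m=(x>.3)&(x<.8)&(abs(z)<.02); print("table z",np.nanmedian(z[m]))
    for (u,v) in ([(345,230),(382,248),(360,287),(430,268),(405,248),(455,288),(560,250)] if nm=="top" else [(298,236),(297,205),(333,212),(285,180),(284,190),(290,163),(200,90)]):
        print((u,v),np.round(P[v,u],4))
E
```

```text
top knob 0 
deck 1093 [ 0.50876572 -0.08346015  0.05962173]
table z 0.0003989146971503654
(345, 230) [ 0.5678 -0.0741  0.0981]
(382, 248) [ 0.5323 -0.1484  0.0763]
(360, 287) [ 0.4553 -0.1059  0.0137]
(430, 268) [ 0.4914 -0.249   0.0457]
(405, 248) [ 0.5333 -0.1985  0.0492]
(455, 288) [ 0.4494 -0.2973  0.0513]
(560, 250) [ 0.5101 -0.4323  0.2502]
scene knob 8 [ 0.48430636 -0.08601783  0.08419453]
((483.89837646484375, -74.98826599121094), (6.895059108734131, 25.84104347229004), 5.361123561859131)
deck 637 [ 0.51212479 -0.08232071  0.05954857]
table z 0.0003516258096781799
(298, 236) [ 0.5771 -0.0736  0.0813]
(297, 205) [ 0.524  -0.1532  0.0708]
(333, 212) [ 0.4736 -0.074   0.0896]
(285, 180) [ 0.4955 -0.2486  0.0504]
(284, 190) [ 0.5168 -0.222   0.0526]
(290, 163) [ 0.4543 -0.2843  0.0553]
(200, 90) [ 0.5848 -0.4469  0.2526]
```

View pics/t1.png

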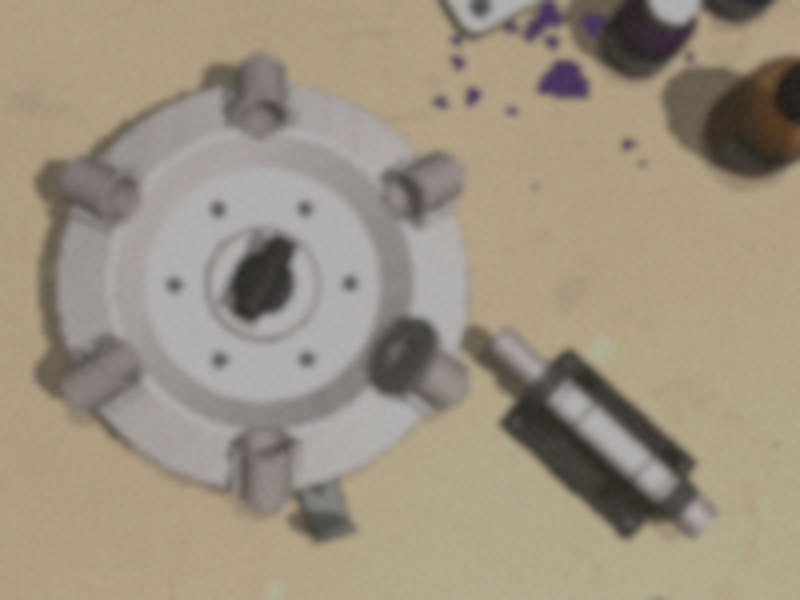

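The crop shows hub at crop (262,284), pointer tip ≈(320,488), and collar ≈(403,355). The gauge's go end is at (500,340), towards the rotor, and its no-go end at (705,518). Next I refine these by ray casting.

```bash
cat >> h.py <<'E'
def ray(c,u,v,z):
    R=np.array(c["rotation"]);o=np.array(c["xyz"])
    d=R@np.array([(u-c["cx"])/c["fx"],(v-c["cy"])/c["fy"],1.]); return o+d*(z-o[2])/d[2]
from scipy.linalg import logm,expm
from scipy.spatial.transform import Rotation as Ro
def T_(R,p):
    T=np.eye(4);T[:3,:3]=R;T[:3,3]=p;return T
def now():
    s=sense();return T_(np.array(s["ee_rot"]),np.array(s["tcp_pos"]))
def rows(A,B,n,dec=1):
    """n equal tool-frame rows from pose A to B + residual row"""
    L=expm(logm(np.linalg.inv(A)@B).real/n)
    d=np.round(L[:3,3]*1000,dec);a=np.round(Ro.from_matrix(L[:3,:3]).as_rotvec(degrees=True),dec)
    C=A.copy();X=T_(Ro.from_rotvec(a,degrees=True).as_matrix(),d/1000)
    for _ in range(n):C=C@X
    E=np.linalg.inv(C)@B
    print(n,"x a",a,"d",d,"| resid a",np.round(Ro.from_matrix(E[:3,:3]).as_rotvec(degrees=True),1),"d",np.round(E[:3,3]*1000,1))
E
python3 - <<'E'
from h import *
T=dict(np.load("top0.npz"))
f=lambda U,V,z:ray(T,(U+.5)/4-.5+280,(V+.5)/4-.5+160,z)
hs=[(218,208),(306,208),(350,285),(307,358),(219,358),(174,285)]
H=np.array([f(*h,.06) for h in hs]);hub=H.mean(0);print("hub",hub,np.round(np.hypot(*(H-hub)[:,:2].T),4))
ang=np.degrees(np.arctan2(*(H-hub)[:,:2].T[::-1]));print("hole ang",np.round(ang,1),"mod60",np.round(ang%60,1))
p=f(320,488,.062);d=hub-p;print("ptr",p,np.hypot(*d[:2]),np.degrees(np.arctan2(d[1],d[0])))
s=f(403,355,.088);d=s-hub;print("sleeve",s,np.hypot(*d[:2]),np.degrees(np.arctan2(d[1],d[0])))
g=f(505,343,.042);n=f(703,518,.042);d=g-n;print("gauge",g,n,np.linalg.norm(d),np.degrees(np.arctan2(d[1],d[0])),"orig~",g-d/np.linalg.norm(d)*.08)
# box ht / yokes via depth around the gauge
P=pts(T);m=(abs(P[...,0]-.49)<.09)&(abs(P[...,1]+.25)<.09)&(P[...,2]>.036)&(P[...,2]<.07)&(np.hypot(P[...,0]-hub[0],P[...,1]-hub[1])>.123)
q=P[m];print("depth blob",q.mean(0),cv2.minAreaRect((q[:,:2]*1000).astype(np.float32)))
s=sense();print(np.round(s["ee_rot"],3).tolist(),s["tcp_pos"],s["time_s"])
w=capture("wrist");A=now();R=A[:3,:3]
print("cam in tool",np.round(R.T@(w["xyz"]-A[:3,3]),4),np.round(R.T@np.array(w["rotation"]),3).tolist(),w["fx"])
E
```

```text
hub [ 0.57085402 -0.07584649  0.06      ] [0.0451 0.045  0.0449 0.0444 0.0442 0.0452]
hole ang [  29.   -31.2  -92.1 -150.5  148.7   89.8] mod60 [29.  28.8 27.9 29.5 28.7 29.8]
ptr [ 0.46591461 -0.10260876  0.062     ] 0.10829818972601729 14.306946263451197
sleeve [ 0.53070114 -0.14403016  0.088     ] 0.0791281611375502 -120.49353292560346
gauge [ 0.53929218 -0.20145717  0.042     ] [ 0.44711526 -0.30008654  0.042     ] 0.1349975508030472 46.93682086090999 orig~ [ 0.48466783 -0.25990527  0.042     ]
depth blob [ 0.48979239 -0.24951213  0.04841631] ((492.7789001464844, -247.63211059570312), (143.61456298828125, 39.10317611694336), 46.91632843017578)
[[0.919, -0.394, -0.001], [-0.394, -0.919, -0.002], [0.0, 0.002, -1.0]] [0.24593535 0.5740146  0.23555526] 0.1
cam in tool [ 0.0691  0.0003 -0.1477] [[-0.001, -0.967, -0.256], [1.0, -0.001, 0.001], [-0.001, -0.256, 0.967]] 356.4936099653502
```

```bash
python3 - <<'E'
from h import *
def down(yaw):return Ro.from_euler('ZX',[yaw,180],degrees=True).as_matrix()
B=T_(down(-31),[.571-.03,-.076,.30])
rows(now(),B,17)
E
```

```text
17 x a [ 0.  -0.   0.5] d [32.8 26.3 -3.8] | resid a [ 0.1 -0.  -0.7] d [ 2.2 -3.4  1.2]
```

>>> play_rows:
  steps:
    - {"az": 0.5, "dx": 32.8, "dy": 26.3, "dz": -3.8}
    - {"az": 0.5, "dx": 32.8, "dy": 26.3, "dz": -3.8}
    - {"az": 0.5, "dx": 32.8, "dy": 26.3, "dz": -3.8}
    - {"az": 0.5, "dx": 32.8, "dy": 26.3, "dz": -3.8}
    - {"az": 0.5, "dx": 32.8, "dy": 26.3, "dz": -3.8}
    - {"az": 0.5, "dx": 32.8, "dy": 26.3, "dz": -3.8}
    - {"az": 0.5, "dx": 32.8, "dy": 26.3, "dz": -3.8}
    - {"az": 0.5, "dx": 32.8, "dy": 26.3, "dz": -3.8}
    - {"az": 0.5, "dx": 32.8, "dy": 26.3, "dz": -3.8}
    - {"az": 0.5, "dx": 32.8, "dy": 26.3, "dz": -3.8}
    - {"az": 0.5, "dx": 32.8, "dy": 26.3, "dz": -3.8}
    - {"az": 0.5, "dx": 32.8, "dy": 26.3, "dz": -3.8}
    - {"az": 0.5, "dx": 32.8, "dy": 26.3, "dz": -3.8}
    - {"az": 0.5, "dx": 32.8, "dy": 26.3, "dz": -3.8}
    - {"az": 0.5, "dx": 32.8, "dy": 26.3, "dz": -3.8}
    - {"az": 0.5, "dx": 32.8, "dy": 26.3, "dz": -3.8}
    - {"az": 0.5, "dx": 32.8, "dy": 26.3, "dz": -3.8, "claw": 60}
    - {"claw": 60}

```text
invalid input at $.steps[0]: expected keys ax, ay, az, dx, dy, dz, claw
```

```bash
python3 - <<'E'
from h import *
w=capture("wrist");np.savez("w1.npz",**w);cv2.imwrite("pics/w1.png",w["frame"]);s=sense();print(s["tcp_pos"],s["joints"],s["wrist_force"])
E
```

```text
[0.24598218 0.57419817 0.23587705] [ 8.16249979e+01  2.20745793e+01  4.10828453e-01 -1.55364439e-02
 -6.84116765e+01 -1.48162897e+01] [-0.62763969 -0.39998334 -0.26587925]
```

View pics/w1.png

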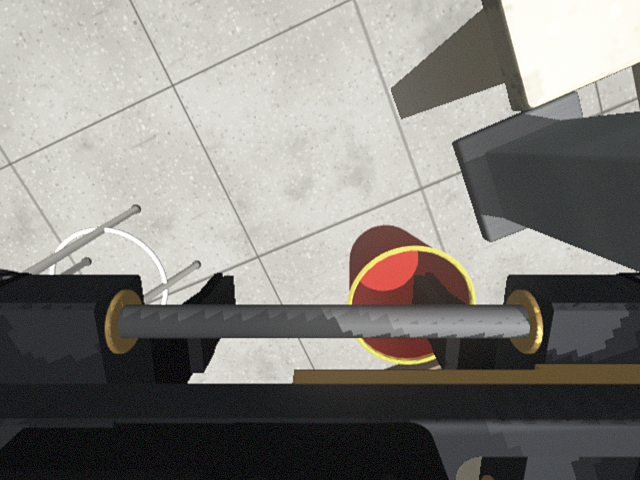

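The wrist view (a refused move, so still at the start) shows the gripper in its lower half, the floor and the bin. The camera sees the tool's +x side, so I'll hover set back from the hub.

```bash
cat >> h.py <<'E'
def down(yaw):return Ro.from_euler('ZX',[yaw,180],degrees=True).as_matrix()
E
python3 - <<'E'
from h import *
rows(now(),T_(down(-31),[.46,-.01,.30]),15)
E
```

```text
15 x a [ 0.  -0.   0.5] d [30.3 28.3 -4.3] | resid a [ 0.1 -0.   0.3] d [-0.4  1.7  1. ]
```

>>> play_rows:
  steps:
    - {"ax": 0, "ay": 0, "az": 0.5, "dx": 30.3, "dy": 28.3, "dz": -4.3, "claw": 60}
    - {"ax": 0, "ay": 0, "az": 0.5, "dx": 30.3, "dy": 28.3, "dz": -4.3, "claw": 60}
    - {"ax": 0, "ay": 0, "az": 0.5, "dx": 30.3, "dy": 28.3, "dz": -4.3, "claw": 60}
    - {"ax": 0, "ay": 0, "az": 0.5, "dx": 30.3, "dy": 28.3, "dz": -4.3, "claw": 60}
    - {"ax": 0, "ay": 0, "az": 0.5, "dx": 30.3, "dy": 28.3, "dz": -4.3, "claw": 60}
    - {"ax": 0, "ay": 0, "az": 0.5, "dx": 30.3, "dy": 28.3, "dz": -4.3, "claw": 60}
    - {"ax": 0, "ay": 0, "az": 0.5, "dx": 30.3, "dy": 28.3, "dz": -4.3, "claw": 60}
    - {"ax": 0, "ay": 0, "az": 0.5, "dx": 30.3, "dy": 28.3, "dz": -4.3, "claw": 60}
    - {"ax": 0, "ay": 0, "az": 0.5, "dx": 30.3, "dy": 28.3, "dz": -4.3, "claw": 60}
    - {"ax": 0, "ay": 0, "az": 0.5, "dx": 30.3, "dy": 28.3, "dz": -4.3, "claw": 60}
    - {"ax": 0, "ay": 0, "az": 0.5, "dx": 30.3, "dy": 28.3, "dz": -4.3, "claw": 60}
    - {"ax": 0, "ay": 0, "az": 0.5, "dx": 30.3, "dy": 28.3, "dz": -4.3, "claw": 60}
    - {"ax": 0, "ay": 0, "az": 0.5, "dx": 30.3, "dy": 28.3, "dz": -4.3, "claw": 60}
    - {"ax": 0, "ay": 0, "az": 0.5, "dx": 30.3, "dy": 28.3, "dz": -4.3, "claw": 60}
    - {"ax": 0, "ay": 0, "az": 0.5, "dx": 30.3, "dy": 28.3, "dz": -4.3, "claw": 60}
    - {"ax": 0, "ay": 0, "az": 0, "dx": 0, "dy": 0, "dz": 0, "claw": 60}

```text
time_s: 1.8
tcp_pos: [0.4621, -0.012, 0.3013]
ee_rot: [[0.857, -0.516, 0.0], [-0.516, -0.857, -0.001], [0.001, 0.0, -1.0]]
wrist_force: [0.2, 0.7, -0.4]
gripper_width: 0.691
gripper_force: 0.0
```

```bash
python3 - <<'E'
from h import *
w=capture("wrist");np.savez("w2.npz",**w);cv2.imwrite("pics/w2.png",w["frame"]);s=sense();print(s["tcp_pos"],np.round(s["joints"],1),s["wrist_force"])
E
```

```text
[ 0.4615106  -0.01045535  0.30096436] [ 19.    3.3 -14.8  -0.  -71.9  40.1] [-1.03766783  0.16034955 -0.60451027]
```

View pics/w2.png

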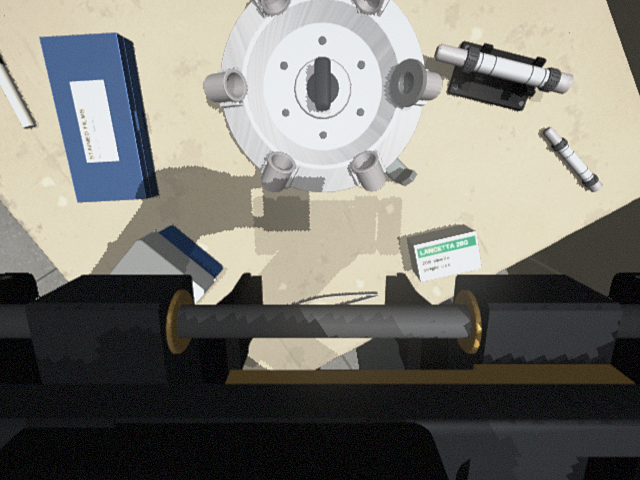

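Hub knob at (322,84), six deck holes around it, collar at (407,83), pointer at (402,172), and the gauge running from go tip (440,50) to no-go tip (570,85). Next I measure by depth and centroids.

```bash
python3 - <<'E'
from h import *
w=dict(np.load("w2.npz"));F=w["frame"];P=pts(w);g=cv2.cvtColor(F,cv2.COLOR_BGR2GRAY).astype(float)
H=[]
for u,v in [(322,41),(361,65),(361,112),(323,135),(285,112),(284,66)]:
    k=g[v-5:v+6,u-5:u+6];W=np.clip(np.median(k)-25-k,0,None);vv,uu=np.mgrid[v-5:v+6,u-5:u+6]
    H.append(ray(w,(W*uu).sum()/W.sum(),(W*vv).sum()/W.sum(),.060))
H=np.array(H);hub=H.mean(0);d=H-hub;ang=np.degrees(np.arctan2(d[:,1],d[:,0]))
print("hub",hub,np.round(np.hypot(d[:,0],d[:,1]),4),np.round(ang%60,1),(ang%60).mean())
x,y,z=P[...,0],P[...,1],P[...,2];r=np.hypot(x-hub[0],y-hub[1]);b=np.degrees(np.arctan2(y-hub[1],x-hub[0]))
m=(r>.116)&(r<.15)&(b<-140)&(z>.01)&(z<.068);q=P[m];v_,u_=np.nonzero(m);print("ptr n",m.sum())
n,l,st,ce=cv2.connectedComponentsWithStats(m.astype(np.uint8))
for i in range(1,n):
    if st[i,4]>8:
        k=l==i;print(st[i],np.round([np.median(r[k]),np.median(b[k]),b[k].min(),b[k].max(),z[k].max()],4))
        t=k&(z>.05)
        if t.any():print(" top",t.sum(),np.median(r[t]),np.median(b[t]),np.mean(P[t],0))
# collar
m=(r>.055)&(r<.10)&(b>-140)&(b<-100)&(z>.065)&(g<130);q=P[m]
c=q.mean(0);U,S,V=np.linalg.svd(q-c);nrm=V[2]*np.sign(V[2][2]);print("collar",m.sum(),c,np.hypot(*(c-hub)[:2]),np.degrees(np.arctan2(*(c-hub)[1::-1])),"n",nrm)
# gauge
m=(x<.56)&(x>.42)&(y<-.18)&(y>-.33)&(z>.036)&(z<.06)&(r>.122)&(g>110)
q=(P[m][:,:2]*1000).astype(np.float32);print("gauge",m.sum(),cv2.minAreaRect(q),np.percentile(P[m][:,2],95))
a=np.radians(47);ax=np.array([np.cos(a),np.sin(a)]);s=P[m][:,:2]@ax;t=P[m][:,:2]@[-ax[1],ax[0]];print(s.min(),s.max())
for lo in np.arange(s.min(),s.max(),.01):
    k=(s>=lo)&(s<lo+.01);print(round(lo,3),k.sum(),np.round([t[k].min(),t[k].max(),P[m][k,2].max()],4))
m2=(x<.56)&(x>.42)&(y<-.18)&(y>-.33)&(z>.004)&(z<.06)&(r>.125)&(g<90)
print("rest",cv2.minAreaRect((P[m2&(z<.012)][:,:2]*1000).astype(np.float32)))
k=(x>.6)&(x<.72)&(y<-.25)&(y>-.4)&(z>.1);print("bottle",P[k].mean(0) if k.any() else 0)
E
```

```text
hub [ 0.57026564 -0.07662687  0.06      ] [0.0445 0.0446 0.0445 0.0446 0.0445 0.0446] [29.4 29.4 29.3 29.4 29.4 29.5] 29.404665756362856
ptr n 431
[387 160  30  26 431] [ 1.275000e-01 -1.645214e+02 -1.693136e+02 -1.589390e+02  6.160000e-02]
 top 128 0.13010508899955425 -164.51771970511754 [ 0.44486384 -0.11145642  0.05607068]
collar 1281 [ 0.52983056 -0.14532885  0.08637127] 0.07971798419202152 -120.47927372203206 n [0.42737331 0.76512288 0.4816005 ]
gauge 2093 ((496.41241455078125, -253.6976318359375), (144.79742431640625, 34.426109313964844), 41.9651985168457) 0.051634770914199844
0.08105370296945269 0.22562745938753054
0.081 165 [-0.5392 -0.5209  0.0533]
0.091 91 [-0.5411 -0.5192  0.0534]
0.101 79 [-0.542  -0.5221  0.055 ]
0.111 182 [-0.55   -0.5152  0.0522]
0.121 167 [-0.5391 -0.522   0.052 ]
0.131 177 [-0.5392 -0.5224  0.0519]
0.141 173 [-0.5394 -0.5222  0.0526]
0.151 173 [-0.5393 -0.5226  0.0525]
0.161 176 [-0.5509 -0.5228  0.052 ]
0.171 172 [-0.5508 -0.5228  0.0526]
0.181 62 [-0.5396 -0.523   0.0543]
0.191 96 [-0.5389 -0.5241  0.056 ]
0.201 152 [-0.5391 -0.5239  0.0508]
0.211 153 [-0.5399 -0.5245  0.0512]
0.221 75 [-0.5385 -0.5251  0.0513]
rest ((487.7850341796875, -254.82510375976562), (91.22056579589844, 54.93092727661133), 46.26921463012695)
bottle 0
```

```bash
python3 - <<'E'
from h import *
A=now();p=[.5703,-.0766]
B=T_(down(-30.6),p+[.15]);rows(A,B,5)
E
```

```text
5 x a [ 0.   0.  -0.1] d [25.5  0.2 30.2] | resid a [0.  0.  0.1] d [-0.2  0.2 -0.1]
```

>>> play_rows:
  steps:
    - {"ax": 0, "ay": 0, "az": -0.1, "dx": 25.5, "dy": 0.2, "dz": 30.2, "claw": 50}
    - {"ax": 0, "ay": 0, "az": -0.1, "dx": 25.5, "dy": 0.2, "dz": 30.2, "claw": 50}
    - {"ax": 0, "ay": 0, "az": -0.1, "dx": 25.5, "dy": 0.2, "dz": 30.2, "claw": 50}
    - {"ax": 0, "ay": 0, "az": -0.1, "dx": 25.5, "dy": 0.2, "dz": 30.2, "claw": 50}
    - {"ax": 0, "ay": 0, "az": 0, "dx": 25.5, "dy": 0.2, "dz": 30.2, "claw": 50}
    - {"ax": 0, "ay": 0, "az": 0, "dx": 0, "dy": 0, "dz": 20, "claw": 50}
    - {"ax": 0, "ay": 0, "az": 0, "dx": 0, "dy": 0, "dz": 20, "claw": 50}
    - {"ax": 0, "ay": 0, "az": 0, "dx": 0, "dy": 0, "dz": 20, "claw": 50}
    - {"ax": 0, "ay": 0, "az": 0, "dx": 0, "dy": 0, "dz": 8, "claw": 50}
    - {"ax": 0, "ay": 0, "az": 0, "dx": 0, "dy": 0, "dz": 0, "claw": 50}
    - {"ax": 0, "ay": 0, "az": 0, "dx": 0, "dy": 0, "dz": 0, "claw": 20}
    - {"ax": 0, "ay": 0, "az": 0, "dx": 0, "dy": 0, "dz": 0, "claw": 20}
    - {"ax": 0, "ay": 0, "az": 0, "dx": 0, "dy": 0, "dz": 0, "claw": 20}
    - {"ax": 0, "ay": 0, "az": 0, "dx": 0, "dy": 0, "dz": 0, "claw": 12}
    - {"ax": 0, "ay": 0, "az": 0, "dx": 0, "dy": 0, "dz": 0, "claw": 12}
    - {"ax": 0, "ay": 0, "az": 0, "dx": 0, "dy": 0, "dz": 0, "claw": 12}

```text
time_s: 3.45
tcp_pos: [0.5698, -0.0757, 0.0825]
ee_rot: [[0.864, -0.504, -0.002], [-0.504, -0.864, -0.002], [-0.001, 0.003, -1.0]]
wrist_force: [-1.7, -5.7, 4.0]
gripper_width: 0.169
gripper_force: 30.0
```

>>> play_rows:
  steps:
    - {"ax": 0, "ay": 0, "az": 5, "dx": 0, "dy": 0, "dz": 0, "claw": 12}
    - {"ax": 0, "ay": 0, "az": 7, "dx": 0, "dy": 0, "dz": 0, "claw": 12}
    - {"ax": 0, "ay": 0, "az": 7, "dx": 0, "dy": 0, "dz": 0, "claw": 12}
    - {"ax": 0, "ay": 0, "az": 7, "dx": 0, "dy": 0, "dz": 0, "claw": 12}
    - {"ax": 0, "ay": 0, "az": 7, "dx": 0, "dy": 0, "dz": 0, "claw": 12}
    - {"ax": 0, "ay": 0, "az": 7, "dx": 0, "dy": 0, "dz": 0, "claw": 12}
    - {"ax": 0, "ay": 0, "az": 3.9, "dx": 0, "dy": 0, "dz": 0, "claw": 12}
    - {"ax": 0, "ay": 0, "az": 0, "dx": 0, "dy": 0, "dz": 0, "claw": 12}
    - {"ax": 0, "ay": 0, "az": 0, "dx": 0, "dy": 0, "dz": 0, "claw": 12}

```text
time_s: 4.35
tcp_pos: [0.571, -0.0748, 0.0825]
ee_rot: [[0.274, -0.962, 0.001], [-0.962, -0.274, -0.001], [0.001, -0.0, -1.0]]
wrist_force: [1.1, -5.0, 1.6]
gripper_width: 0.168
gripper_force: 30.0
```

>>> play_rows:
  steps:
    - {"ax": 0, "ay": 0, "az": 0, "dx": 0, "dy": 0, "dz": 0, "claw": 50}
    - {"ax": 0, "ay": 0, "az": 0, "dx": 0, "dy": 0, "dz": 0, "claw": 50}
    - {"ax": 0, "ay": 0, "az": 0, "dx": 0, "dy": 0, "dz": 0, "claw": 50}
    - {"ax": 0, "ay": 0, "az": 0, "dx": 0, "dy": 0, "dz": -20, "claw": 50}
    - {"ax": 0, "ay": 0, "az": 0, "dx": 0, "dy": 0, "dz": -40, "claw": 50}
    - {"ax": 0, "ay": 0, "az": 0, "dx": -25, "dy": 0, "dz": -30, "claw": 50}
    - {"ax": 0, "ay": 0, "az": 0, "dx": -30, "dy": 0, "dz": -30, "claw": 50}
    - {"ax": 0, "ay": 0, "az": 0, "dx": -30, "dy": 0, "dz": -25, "claw": 50}
    - {"ax": 0, "ay": 0, "az": 0, "dx": -30, "dy": 0, "dz": -25, "claw": 50}
    - {"ax": 0, "ay": 0, "az": 0, "dx": 0, "dy": 0, "dz": 0, "claw": 50}

```text
time_s: 5.35
tcp_pos: [0.5405, 0.0397, 0.2563]
ee_rot: [[0.277, -0.961, 0.008], [-0.961, -0.277, 0.003], [-0.0, -0.009, -1.0]]
wrist_force: [0.7, -0.1, -0.6]
gripper_width: 0.57
gripper_force: 0.0
```

```bash
cat > meas.py <<'E'
from h import *
import sys
w=capture("wrist");n=sys.argv[1];np.savez(n+".npz",**w);cv2.imwrite(f"pics/{n}.png",w["frame"])
F=w["frame"];P=pts(w);g=cv2.cvtColor(F,cv2.COLOR_BGR2GRAY).astype(float)
hub=np.array([.5703,-.0766,0]);R=np.array(w["rotation"]);
# predicted hole pixels -> centroid
def px(p):
    q=R.T@(p-w["xyz"]);return w["fx"]*q[0]/q[2]+w["cx"],w["fy"]*q[1]/q[2]+w["cy"]
z0=P[...,2];rr=np.hypot(P[...,0]-hub[0],P[...,1]-hub[1])
m=((rr>.035)&(rr<.054)&(abs(z0-.06)<.006)&(g<np.nanmedian(g[(rr>.035)&(rr<.054)])-40)).astype(np.uint8)
N,l,st,ce=cv2.connectedComponentsWithStats(m)
H=np.array([ray(w,*ce[i],.06) for i in range(1,N) if 4<st[i,4]<150]);print(len(H))
d=H-hub;a=np.degrees(np.arctan2(d[:,1],d[:,0]));print(np.round(np.hypot(d[:,0],d[:,1]),4),np.round(a%60,1),"mean",H.mean(0))
x,y,z=P[...,0],P[...,1],P[...,2];b=np.degrees(np.arctan2(y-hub[1],x-hub[0]))
m=(rr>.122)&(rr<.15)&(b<-150)&(b>-178)&(z>.05)&(z<.068)
if m.any():print("ptr",m.sum(),np.median(rr[m]),np.median(b[m]),b[m].min(),b[m].max())
m=(rr>.055)&(rr<.10)&(abs(b+164.5)<20)&(z>.065)&(z<.11)&(g<130);q=P[m];c=q.mean(0);V=np.linalg.svd(q-c)[2][2];V*=np.sign(V[2])
print("collar",m.sum(),c,np.hypot(*(c-hub)[:2]),np.degrees(np.arctan2(*(c-hub)[1::-1])),"n",V)
E
python3 meas.py w3
```

```text
6
[0.0445 0.0447 0.0442 0.0448 0.0443 0.0446] [46.  45.8 45.6 45.5 45.5 45.2] mean [ 0.57055395 -0.07648635  0.06      ]
ptr 214 0.12981881095132797 -164.72087000131296 -168.5820192474704 -160.35156453786635
collar 1765 [ 0.49354755 -0.09796668  0.08671704] 0.07967103409280733 -164.44363401640467 n [0.83639439 0.273253   0.47516021]
```

Six holes put the sleeve at −164.4° against the pointer's −164.6°, so the rotor is at the pointer. Now for the gauge.

```bash
python3 - <<'E'
from h import *
rows(now(),T_(down(-133.8),[.4876,-.2553,.150]),10)
E
```

```text
10 x a [-0.  0.  6.] d [31.2 -0.4 10.4] | resid a [-0.1  0.2 -0.2] d [ 0.1 -0.9 -0.7]
```

>>> play_rows:
  steps:
    - {"ax": 0, "ay": 0, "az": 6, "dx": 31.2, "dy": -0.4, "dz": 10.4, "claw": 45}
    - {"ax": 0, "ay": 0, "az": 6, "dx": 31.2, "dy": -0.4, "dz": 10.4, "claw": 45}
    - {"ax": 0, "ay": 0, "az": 6, "dx": 31.2, "dy": -0.4, "dz": 10.4, "claw": 45}
    - {"ax": 0, "ay": 0, "az": 6, "dx": 31.2, "dy": -0.4, "dz": 10.4, "claw": 45}
    - {"ax": 0, "ay": 0, "az": 6, "dx": 31.2, "dy": -0.4, "dz": 10.4, "claw": 45}
    - {"ax": 0, "ay": 0, "az": 6, "dx": 31.2, "dy": -0.4, "dz": 10.4, "claw": 45}
    - {"ax": 0, "ay": 0, "az": 6, "dx": 31.2, "dy": -0.4, "dz": 10.4, "claw": 45}
    - {"ax": 0, "ay": 0, "az": 6, "dx": 31.2, "dy": -0.4, "dz": 10.4, "claw": 45}
    - {"ax": 0, "ay": 0, "az": 6, "dx": 31.2, "dy": -0.4, "dz": 10.4, "claw": 45}
    - {"ax": 0, "ay": 0, "az": 6, "dx": 31.2, "dy": -0.4, "dz": 10.4, "claw": 45}
    - {"ax": 0, "ay": 0, "az": 0, "dx": 0, "dy": 0, "dz": 0, "claw": 45}
    - {"ax": 0, "ay": 0, "az": 0, "dx": 0, "dy": 0, "dz": 0, "claw": 45}

```text
time_s: 6.6
tcp_pos: [0.4841, -0.2573, 0.1468]
ee_rot: [[-0.698, -0.716, -0.002], [-0.716, 0.698, 0.001], [0.001, 0.002, -1.0]]
wrist_force: [0.6, 0.4, 0.6]
gripper_width: 0.517
gripper_force: 0.0
```

```bash
python3 - <<'E'
from h import *
A=now();s=sense();print(A,np.round(s["joints"],1))
rows(A,T_(down(-133.8),[.4876,-.2553,.037]),5)
w=capture("wrist");P=pts(w);g=cv2.cvtColor(w["frame"],cv2.COLOR_BGR2GRAY).astype(float)
x,y,z=[P[...,i] for i in range(3)]
m=(x<.56)&(x>.42)&(y<-.18)&(y>-.33)&(z>.044)&(z<.06)&(g>110)
a=np.radians(46.2);q=P[m][:,:2];s_=q@[np.cos(a),np.sin(a)];t=q@[-np.sin(a),np.cos(a)]
print("visible s",s_.min(),s_.max(),"t mid",(np.percentile(t,1)+np.percentile(t,99))/2,"expected",np.array([.4876,-.2553])@[-np.sin(a),np.cos(a)],np.array([.4876,-.2553])@[np.cos(a),np.sin(a)])
E
```

```text
[[-6.97979691e-01 -7.16113710e-01 -2.34629434e-03  4.84144586e-01]
 [-7.16116621e-01  6.97980325e-01  6.72415496e-04 -2.57341560e-01]
 [ 1.15614133e-03  2.14955273e-03 -9.99997021e-01  1.46839811e-01]
 [ 0.00000000e+00  0.00000000e+00  0.00000000e+00  1.00000000e+00]] [-11.1  19.5 -17.5  -0.  -53.1 -33.2]
5 x a [ 0.  -0.  -0.1] d [-0.8 -0.2 22. ] | resid a [ 0.1 -0.1  0. ] d [ 0.  -0.3 -0.2]
visible s 0.08887132938074173 0.23315847014837973 t mid -0.528873411484597 expected -0.5286344395098762 0.15322362534569847
```

>>> play_rows:
  steps:
    - {"ax": 0, "ay": 0, "az": -0.1, "dx": -0.8, "dy": -0.2, "dz": 22, "claw": 45}
    - {"ax": 0, "ay": 0, "az": -0.1, "dx": -0.8, "dy": -0.2, "dz": 22, "claw": 45}
    - {"ax": 0, "ay": 0, "az": -0.1, "dx": -0.8, "dy": -0.2, "dz": 22, "claw": 45}
    - {"ax": 0, "ay": 0, "az": -0.1, "dx": -0.8, "dy": -0.2, "dz": 22, "claw": 45}
    - {"ax": 0, "ay": 0, "az": -0.1, "dx": -0.8, "dy": -0.2, "dz": 22, "claw": 45}
    - {"ax": 0, "ay": 0, "az": 0, "dx": 0, "dy": 0, "dz": 0, "claw": 45}
    - {"ax": 0, "ay": 0, "az": 0, "dx": 0, "dy": 0, "dz": 0, "claw": 22}
    - {"ax": 0, "ay": 0, "az": 0, "dx": 0, "dy": 0, "dz": 0, "claw": 22}
    - {"ax": 0, "ay": 0, "az": 0, "dx": 0, "dy": 0, "dz": 0, "claw": 14}
    - {"ax": 0, "ay": 0, "az": 0, "dx": 0, "dy": 0, "dz": 0, "claw": 14}
    - {"ax": 0, "ay": 0, "az": 0, "dx": 0, "dy": 0, "dz": 0, "claw": 14}
    - {"ax": 0, "ay": 0, "az": 0, "dx": 0, "dy": 0, "dz": 0, "claw": 14}

```text
time_s: 7.85
tcp_pos: [0.4891, -0.2545, 0.0388]
ee_rot: [[-0.691, -0.723, 0.001], [-0.723, 0.691, -0.0], [-0.001, -0.001, -1.0]]
wrist_force: [-0.8, 1.0, 2.6]
gripper_width: 0.198
gripper_force: 30.0
```

```bash
cat >> h.py <<'E'
YS=np.radians(15.5);xs=np.array([np.cos(YS),np.sin(YS),0]);UP=np.array([0,0,1.]);C,S_=np.cos(np.radians(35)),np.sin(np.radians(35))
zs=C*xs+S_*UP; tz=S_*xs-C*UP; RI=np.c_[zs,np.cross(tz,zs),tz]
mouth=np.array([.5703,-.0766,.088])-.078*xs
E
python3 - <<'E'
from h import *
A=now();print(A[:3,3])
L=A.copy();L[2,3]+=.18
B=T_(A[:3,:3],[.54,-.085,.22]);rows(L,B,4)
B2=T_(down(15.5),[.54,-.085,.22]);rows(B,B2,19)
D=T_(RI,mouth+.124*zs+.0045*tz);print(D[:3,3]);rows(B2,D,6)
E
```

```text
[ 0.48914173 -0.25451708  0.03878435]
4 x a [-0.  0.  0.] d [-39.4  20.1  -0.3] | resid a [-0.  0.  0.] d [-0.1 -0.1 -0. ]
19 x a [-0.  -0.  -7.9] d [ 0. -0. -0.] | resid a [ 0.  -0.1  0.9] d [0. 0. 0.]
[ 0.59550467 -0.06961013  0.15543729]
6 x a [0.  5.8 0. ] d [ 6.7  0.  13. ] | resid a [0.  0.2 0. ] d [-0.   0.   0.1]
```

>>> play_rows:
  steps:
    - {"ax": 0, "ay": 0, "az": 0, "dx": 0, "dy": 0, "dz": -20, "claw": 14}
    - {"ax": 0, "ay": 0, "az": 0, "dx": 0, "dy": 0, "dz": -40, "claw": 14}
    - {"ax": 0, "ay": 0, "az": 0, "dx": 0, "dy": 0, "dz": -40, "claw": 14}
    - {"ax": 0, "ay": 0, "az": 0, "dx": 0, "dy": 0, "dz": -40, "claw": 14}
    - {"ax": 0, "ay": 0, "az": 0, "dx": 0, "dy": 0, "dz": -40, "claw": 14}
    - {"ax": 0, "ay": 0, "az": 0, "dx": -39.4, "dy": 20.1, "dz": 0, "claw": 14}
    - {"ax": 0, "ay": 0, "az": 0, "dx": -39.4, "dy": 20.1, "dz": 0, "claw": 14}
    - {"ax": 0, "ay": 0, "az": 0, "dx": -39.4, "dy": 20.1, "dz": 0, "claw": 14}
    - {"ax": 0, "ay": 0, "az": 0, "dx": -39.4, "dy": 20.1, "dz": 0, "claw": 14}
    - {"ax": 0, "ay": 0, "az": 0, "dx": 0, "dy": 0, "dz": 0, "claw": 14}

```text
time_s: 8.85
tcp_pos: [0.5403, -0.0808, 0.2174]
ee_rot: [[-0.687, -0.727, -0.0], [-0.727, 0.687, 0.001], [-0.001, 0.001, -1.0]]
wrist_force: [-0.8, 0.7, -1.7]
gripper_width: 0.197
gripper_force: 30.0
```

>>> play_rows:
  steps:
    - {"ax": 0, "ay": 0, "az": -7.9, "dx": 0, "dy": 0, "dz": 0, "claw": 14}
    - {"ax": 0, "ay": 0, "az": -7.9, "dx": 0, "dy": 0, "dz": 0, "claw": 14}
    - {"ax": 0, "ay": 0, "az": -7.9, "dx": 0, "dy": 0, "dz": 0, "claw": 14}
    - {"ax": 0, "ay": 0, "az": -7.9, "dx": 0, "dy": 0, "dz": 0, "claw": 14}
    - {"ax": 0, "ay": 0, "az": -7.9, "dx": 0, "dy": 0, "dz": 0, "claw": 14}
    - {"ax": 0, "ay": 0, "az": -7.9, "dx": 0, "dy": 0, "dz": 0, "claw": 14}
    - {"ax": 0, "ay": 0, "az": -7.9, "dx": 0, "dy": 0, "dz": 0, "claw": 14}
    - {"ax": 0, "ay": 0, "az": -7.9, "dx": 0, "dy": 0, "dz": 0, "claw": 14}
    - {"ax": 0, "ay": 0, "az": -7.9, "dx": 0, "dy": 0, "dz": 0, "claw": 14}
    - {"ax": 0, "ay": 0, "az": -7.9, "dx": 0, "dy": 0, "dz": 0, "claw": 14}
    - {"ax": 0, "ay": 0, "az": -7.9, "dx": 0, "dy": 0, "dz": 0, "claw": 14}
    - {"ax": 0, "ay": 0, "az": -7.9, "dx": 0, "dy": 0, "dz": 0, "claw": 14}
    - {"ax": 0, "ay": 0, "az": -7.9, "dx": 0, "dy": 0, "dz": 0, "claw": 14}
    - {"ax": 0, "ay": 0, "az": -7.9, "dx": 0, "dy": 0, "dz": 0, "claw": 14}
    - {"ax": 0, "ay": 0, "az": -7.9, "dx": 0, "dy": 0, "dz": 0, "claw": 14}
    - {"ax": 0, "ay": 0, "az": -7.9, "dx": 0, "dy": 0, "dz": 0, "claw": 14}
    - {"ax": 0, "ay": 0, "az": -7.9, "dx": 0, "dy": 0, "dz": 0, "claw": 14}
    - {"ax": 0, "ay": 0, "az": -7.9, "dx": 0, "dy": 0, "dz": 0, "claw": 14}
    - {"ax": 0, "ay": 0, "az": -7, "dx": 0, "dy": 0, "dz": 0, "claw": 14}
    - {"ax": 0, "ay": 0, "az": 0, "dx": 0, "dy": 0, "dz": 0, "claw": 14}

```text
time_s: 10.85
tcp_pos: [0.5387, -0.0852, 0.2173]
ee_rot: [[0.964, 0.266, -0.002], [0.266, -0.964, 0.0], [-0.002, -0.001, -1.0]]
wrist_force: [0.2, 0.2, -1.6]
gripper_width: 0.198
gripper_force: 30.0
```

```bash
python3 - <<'E'
from h import *
A=now();s=sense();print(np.round(A,3),np.round(s["joints"],1),s["gripper_width"]*87,s["wrist_force"])
D=T_(RI,mouth+.124*zs+.0045*tz);rows(A,D,6)
E
```

```text
[[ 0.964  0.266 -0.002  0.539]
 [ 0.266 -0.964  0.    -0.085]
 [-0.002 -0.001 -1.     0.217]
 [ 0.     0.     0.     1.   ]] [  8.   15.2 -12.4  -0.  -62.4  97.4] 17.23838489452946 [ 0.1512982   0.18831191 -1.59300643]
6 x a [-0.   5.8 -0. ] d [ 7.   0.  12.6] | resid a [-0.   0.3 -0.1] d [0.2 0.1 0.2]
```

>>> play_rows:
  steps:
    - {"ax": 0, "ay": 5.8, "az": 0, "dx": 7, "dy": 0, "dz": 12.6, "claw": 14}
    - {"ax": 0, "ay": 5.8, "az": 0, "dx": 7, "dy": 0, "dz": 12.6, "claw": 14}
    - {"ax": 0, "ay": 5.8, "az": 0, "dx": 7, "dy": 0, "dz": 12.6, "claw": 14}
    - {"ax": 0, "ay": 5.8, "az": 0, "dx": 7, "dy": 0, "dz": 12.6, "claw": 14}
    - {"ax": 0, "ay": 5.8, "az": 0, "dx": 7, "dy": 0, "dz": 12.6, "claw": 14}
    - {"ax": 0, "ay": 6, "az": 0, "dx": 7, "dy": 0, "dz": 12.6, "claw": 14}
    - {"ax": 0, "ay": 0, "az": 0, "dx": 0, "dy": 0, "dz": 0, "claw": 14}
    - {"ax": 0, "ay": 0, "az": 0, "dx": 0, "dy": 0, "dz": 0, "claw": 14}

```text
time_s: 11.65
tcp_pos: [0.596, -0.0698, 0.1563]
ee_rot: [[0.791, 0.266, 0.551], [0.218, -0.964, 0.153], [0.571, -0.0, -0.821]]
wrist_force: [0.8, 0.4, -2.6]
gripper_width: 0.194
gripper_force: 30.0
```

```bash
python3 - <<'E'
from h import *
A=now();D=T_(RI,mouth+.124*zs+.0045*tz);rows(A,D,1)
ps=[now()[:3,3]]
w=capture("wrist");t=capture("top");s=capture("scene")
for n,c in (("w4",w),("t4",t),("s4",s)):np.savez(n+".npz",**c)
def px(c,p):
    q=np.array(c["rotation"]).T@(p-c["xyz"]);return np.array([c["fx"]*q[0]/q[2]+c["cx"],c["fy"]*q[1]/q[2]+c["cy"]])
o=A[:3,3]-.0045*A[:3,2]; tip=o-.08*A[:3,0]
ims=[]
for c in (w,t,s):
    m=px(c,mouth);print("mouth",m,"tip",px(c,tip));u,v=[int(np.clip(k,50,lim)) for k,lim in zip(m,(590,430))]
    im=c["frame"][v-45:v+45,u-45:u+45];ims.append(cv2.resize(im,(266,266),interpolation=cv2.INTER_CUBIC) if im.shape[:2]==(90,90) else np.zeros((266,266,3),np.uint8))
    print("crop at",u-45,v-45)
cv2.imwrite("pics/m4.png",np.hstack(ims))
# depth of gauge in top/scene views
for c in (w,t,s):
    P=pts(c);L=(P-o)@A[:3,:3]
    for a,b in ((-.08,-.05),(.038,.064)):
        m=(L[...,0]>a-.005)&(L[...,0]<b)&(abs(L[...,1])<.02)&(abs(L[...,2])<.016)
        if m.sum()>8:q=L[m];print(m.sum(),"x",q[:,0].min(),"y mid",(np.percentile(q[:,1],3)+np.percentile(q[:,1],97))/2,"z min",np.percentile(q[:,2],3))
E
```

```text
1 x a [ 0.   0.2 -0.1] d [-0.8 -0.3  0.5] | resid a [ 0. -0.  0.] d [-0. -0.  0.]
mouth [323.19030929 523.75320829] tip [323.62164416 456.58021911]
crop at 278 385
mouth [357.40762619 266.69829773] tip [352.82287871 248.16586128]
crop at 312 221
mouth [319.94307697 210.30523049] tip [310.37320752 214.05982718]
crop at 274 165
4019 x 0.03300964977639839 y mid -9.595259302582707e-05 z min -0.01027578251227518
174 x 0.03307161314158415 y mid -0.0022341209540040394 z min -0.012831769207678465
23 x -0.07456058050839218 y mid -0.005405593217205265 z min -0.006338645990409843
102 x 0.033260087130122795 y mid -0.0019377242926058658 z min -0.011236924665477712
```

View pics/m4.png

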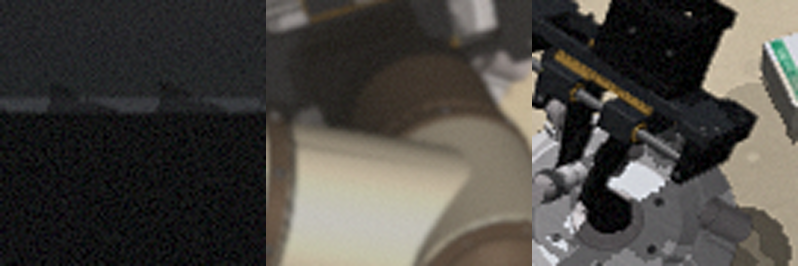

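The wrist and top views don't show the mouth here; the scene tile shows the gauge lined up over the collar. I'll go on with averaged poses and force feel.

```bash
cat > avg.py <<'E'
from h import *
def avg(n=6):
    ps=[];rs=[];fs=[]
    for _ in range(n):
        capture("wrist");s=sense();ps.append(s["tcp_pos"]);rs.append(np.array(s["ee_rot"]));fs.append(s["wrist_force"])
    return T_(Ro.from_matrix(rs).mean().as_matrix(),np.mean(ps,0)),np.mean(fs,0),np.std(ps,0)
E
python3 - <<'E'
from avg import *
A,f,sd=avg();D=T_(RI,mouth+.124*zs+.0045*tz);rows(A,D,1,2);print(f,sd)
w=dict(np.load("w4.npz"));P=pts(w);o=A[:3,3]-.0045*A[:3,2];L=(P-o)@A[:3,:3]
for a in np.arange(.024,.07,.004):
    m=(L[...,0]>a)&(L[...,0]<a+.004)&(abs(L[...,1])<.014)&(abs(L[...,2])<.016)
    if m.sum()>8:q=L[m];print(round(a,3),m.sum(),"y",np.round((np.percentile(q[:,1],2)+np.percentile(q[:,1],98))/2,4),np.ptp(q[:,1]),"z",np.percentile(q[:,2],5), "xmax",q[:,0].max())
E
```

```text
1 x a [-0.01 -0.    0.03] d [-1.46  0.33  0.61] | resid a [-0. -0.  0.] d [-0.  0. -0.]
[ 0.00996481 -0.1545176  -1.96304117] [1.12689498e-04 2.45464968e-05 1.82762456e-04]
0.024 396 y 0.0007 0.017171087647233983 z -0.008012577777930657 xmax 0.027993262521631115
0.028 403 y 0.0006 0.017626874910726856 z -0.00799500208371766 xmax 0.03198042838127218
0.032 416 y 0.0005 0.017987300319221876 z -0.008089322293389031 xmax 0.03598877475272949
0.036 399 y 0.0005 0.02242393033557924 z -0.009455537648293409 xmax 0.03998935980189785
0.04 575 y 0.0004 0.02295493297520216 z -0.010374551142359594 xmax 0.04398087469110484
0.044 611 y 0.0007 0.023413401695915978 z -0.01036618534537681 xmax 0.04799188556294441
0.048 555 y 0.0006 0.021555841982229484 z -0.009455824741346323 xmax 0.05199724228121335
0.052 519 y 0.0007 0.019839282609578904 z -0.00890811044005865 xmax 0.05599476783533173
0.056 533 y 0.0007 0.019720060380812567 z -0.008805250863570056 xmax 0.059974758051480746
0.06 583 y 0.0007 0.01955540842998048 z -0.008756819021923656 xmax 0.06390473612416352
```

>>> play_rows:
  steps:
    - {"ax": 0, "ay": 0, "az": 0, "dx": -12, "dy": 0.2, "dz": 0, "claw": 14}
    - {"ax": 0, "ay": 0, "az": 0, "dx": -12, "dy": 0, "dz": 0, "claw": 14}
    - {"ax": 0, "ay": 0, "az": 0, "dx": -12, "dy": 0, "dz": 0, "claw": 14}
    - {"ax": 0, "ay": 0, "az": 0, "dx": -3, "dy": 0, "dz": 0, "claw": 14}
    - {"ax": 0, "ay": 0, "az": 0, "dx": -3, "dy": 0, "dz": 0, "claw": 14}
    - {"ax": 0, "ay": 0, "az": 0, "dx": -3, "dy": 0, "dz": 0, "claw": 14}
    - {"ax": 0, "ay": 0, "az": 0, "dx": -2, "dy": 0, "dz": 0, "claw": 14}
    - {"ax": 0, "ay": 0, "az": 0, "dx": -2, "dy": 0, "dz": 0, "claw": 14}
    - {"ax": 0, "ay": 0, "az": 0, "dx": -2, "dy": 0, "dz": 0, "claw": 14}
    - {"ax": 0, "ay": 0, "az": 0, "dx": 0, "dy": 0, "dz": 0, "claw": 14}

```text
time_s: 13.1
tcp_pos: [0.5558, -0.0806, 0.127]
ee_rot: [[0.789, 0.267, 0.553], [0.219, -0.964, 0.153], [0.574, 0.0, -0.819]]
wrist_force: [0.4, 0.3, -2.5]
gripper_width: 0.199
gripper_force: 30.0
```

```bash
cat > st.py <<'E'
from avg import *
A,f,sd=avg(3);s=sense();d=A[:3,3]-mouth
fl=np.array(f)-[0,-.15,-1.96]
print("t",s["time_s"],"tool-frame offset from mouth (mm): x",np.round(d@RI*1000,2),"F tool",np.round(fl@A[:3,:3],1),"rot err",np.round(Ro.from_matrix(RI.T@A[:3,:3]).as_rotvec(degrees=True),2),"M",np.round(s["moment"],2),"w",s["gripper_width"]*87)
E
python3 st.py
```

```text
t 13.25 tool-frame offset from mouth (mm): x [7.403e+01 1.000e-02 4.140e+00] F tool [-0.8  0.5  0.1] rot err [ 0.   -0.   -0.01] M [-0.56  1.49 -0.06] w 17.104687349640454
```

>>> play_rows:
  steps:
    - {"ax": 0, "ay": 0, "az": 0, "dx": -4, "dy": 0, "dz": 0, "claw": 14}
    - {"ax": 0, "ay": 0, "az": 0, "dx": -4, "dy": 0, "dz": 0, "claw": 14}
    - {"ax": 0, "ay": 0, "az": 0, "dx": -4, "dy": 0, "dz": 0, "claw": 14}
    - {"ax": 0, "ay": 0, "az": 0, "dx": -4, "dy": 0, "dz": 0, "claw": 14}
    - {"ax": 0, "ay": 0, "az": 0, "dx": -2, "dy": 0, "dz": 0, "claw": 14}
    - {"ax": 0, "ay": 0, "az": 0, "dx": 0, "dy": 0, "dz": 0, "claw": 14}

```text
time_s: 13.85
tcp_pos: [0.5412, -0.0847, 0.1164]
ee_rot: [[0.79, 0.267, 0.552], [0.219, -0.964, 0.153], [0.573, -0.0, -0.82]]
wrist_force: [0.1, -0.3, -1.5]
gripper_width: 0.199
gripper_force: 30.0
```

```bash
python3 st.py
```

```text
t 14.0 tool-frame offset from mouth (mm): x [ 5.577e+01 -2.000e-02  4.150e+00] F tool [-0.3  0.7  0.1] rot err [ 0.01 -0.02  0.  ] M [-0.64  1.47 -0.05] w 17.255225883143847
```

Very clean, with no side force. Now down to the nut in small steps.

>>> play_rows:
  steps:
    - {"ax": 0, "ay": 0, "az": 0, "dx": -2, "dy": 0, "dz": 0, "claw": 14}
    - {"ax": 0, "ay": 0, "az": 0, "dx": -1, "dy": 0, "dz": 0, "claw": 14}
    - {"ax": 0, "ay": 0, "az": 0, "dx": -1, "dy": 0, "dz": 0, "claw": 14}
    - {"ax": 0, "ay": 0, "az": 0, "dx": -0.5, "dy": 0, "dz": 0, "claw": 14}
    - {"ax": 0, "ay": 0, "az": 0, "dx": -0.5, "dy": 0, "dz": 0, "claw": 14}
    - {"ax": 0, "ay": 0, "az": 0, "dx": 0, "dy": 0, "dz": 0, "claw": 14}

```text
time_s: 14.6
tcp_pos: [0.5377, -0.0857, 0.1138]
ee_rot: [[0.789, 0.267, 0.553], [0.219, -0.964, 0.153], [0.574, 0.0, -0.819]]
wrist_force: [-0.3, -1.8, -1.8]
gripper_width: 0.194
gripper_force: 30.0
```

```bash
python3 st.py
```

```text
t 14.75 tool-frame offset from mouth (mm): x [50.98 -0.    4.15] F tool [ 0.1  0.8 -0. ] rot err [ 0.   -0.   -0.01] M [-0.66  1.33 -0.12] w 17.086259659131432
```

>>> play_rows:
  steps:
    - {"ax": 0, "ay": 0, "az": 0, "dx": -0.5, "dy": 0, "dz": 0, "claw": 14}
    - {"ax": 0, "ay": 0, "az": 0, "dx": -0.5, "dy": 0, "dz": 0, "claw": 14}
    - {"ax": 0, "ay": 0, "az": 0, "dx": 0, "dy": 0, "dz": 0, "claw": 14}

```text
time_s: 15.05
tcp_pos: [0.5369, -0.0859, 0.1133]
ee_rot: [[0.789, 0.267, 0.553], [0.219, -0.964, 0.153], [0.574, 0.0, -0.819]]
wrist_force: [0.3, -1.8, -1.4]
gripper_width: 0.193
gripper_force: 30.0
```

```bash
python3 st.py
```

```text
t 15.2 tool-frame offset from mouth (mm): x [5.001e+01 1.000e-02 4.150e+00] F tool [ 0.2  0.4 -0.5] rot err [ 0.    0.   -0.01] M [-0.63  1.34 -0.11] w 16.97348235130313
```

>>> play_rows:
  steps:
    - {"ax": 0, "ay": 0, "az": 0, "dx": -0.5, "dy": 0, "dz": 0, "claw": 14}
    - {"ax": 0, "ay": 0, "az": 0, "dx": -0.5, "dy": 0, "dz": 0, "claw": 14}
    - {"ax": 0, "ay": 0, "az": 0, "dx": 0, "dy": 0, "dz": 0, "claw": 14}

```text
time_s: 15.5
tcp_pos: [0.5367, -0.086, 0.1132]
ee_rot: [[0.789, 0.267, 0.554], [0.219, -0.964, 0.153], [0.575, 0.0, -0.818]]
wrist_force: [-0.2, 0.9, -1.1]
gripper_width: 0.199
gripper_force: 30.0
```

```bash
python3 st.py
```

```text
t 15.65 tool-frame offset from mouth (mm): x [49.76  0.08  4.1 ] F tool [ 2.2 -0.6  0. ] rot err [-0.02  0.07 -0.02] M [-0.18  0.69  0.04] w 17.007700245852472
```

>>> play_rows:
  steps:
    - {"ax": 0, "ay": 0, "az": 0, "dx": -0.5, "dy": 0, "dz": 0, "claw": 14}
    - {"ax": 0, "ay": 0, "az": 0, "dx": 0, "dy": 0, "dz": 0, "claw": 14}
    - {"ax": 0, "ay": 0, "az": 0, "dx": 0, "dy": 0, "dz": 0, "claw": 14}

```text
time_s: 15.95
tcp_pos: [0.5367, -0.0861, 0.1131]
ee_rot: [[0.788, 0.267, 0.554], [0.219, -0.964, 0.153], [0.575, 0.001, -0.818]]
wrist_force: [3.5, 2.5, 0.5]
gripper_width: 0.198
gripper_force: 30.0
```

```bash
python3 st.py
```

```text
t 16.1 tool-frame offset from mouth (mm): x [49.71  0.18  4.08] F tool [ 6.2 -1.6 -0.3] rot err [-0.03  0.11 -0.03] M [ 0.3  -0.09  0.27] w 16.894085308947904
```

>>> play_rows:
  steps:
    - {"ax": 0, "ay": 0, "az": 0, "dx": 2, "dy": 0, "dz": 0, "claw": 14}
    - {"ax": 0, "ay": 0, "az": 0, "dx": 5, "dy": 0, "dz": 0, "claw": 14}
    - {"ax": 0, "ay": 0, "az": 0, "dx": 8, "dy": 0, "dz": 0, "claw": 14}
    - {"ax": 0, "ay": 0, "az": 0, "dx": 8, "dy": 0, "dz": 0, "claw": 14}
    - {"ax": 0, "ay": 0, "az": 0, "dx": 8, "dy": 0, "dz": 0, "claw": 14}
    - {"ax": 0, "ay": 0, "az": 0, "dx": 15, "dy": 0, "dz": 0, "claw": 14}
    - {"ax": 0, "ay": 0, "az": 0, "dx": 15, "dy": 0, "dz": 0, "claw": 14}
    - {"ax": 0, "ay": 0, "az": 0, "dx": 15, "dy": 0, "dz": 0, "claw": 14}
    - {"ax": 0, "ay": -6, "az": 0, "dx": -7, "dy": 0, "dz": -12.6, "claw": 14}
    - {"ax": 0, "ay": -5.8, "az": 0, "dx": -7, "dy": 0, "dz": -12.6, "claw": 14}
    - {"ax": 0, "ay": -5.8, "az": 0, "dx": -7, "dy": 0, "dz": -12.6, "claw": 14}
    - {"ax": 0, "ay": -5.8, "az": 0, "dx": -7, "dy": 0, "dz": -12.6, "claw": 14}
    - {"ax": 0, "ay": -5.8, "az": 0, "dx": -7, "dy": 0, "dz": -12.6, "claw": 14}
    - {"ax": 0, "ay": -5.8, "az": 0, "dx": -7, "dy": 0, "dz": -12.6, "claw": 14}
    - {"ax": 0, "ay": 0, "az": 0, "dx": 0, "dy": 0, "dz": 0, "claw": 14}

```text
time_s: 17.6
tcp_pos: [0.5344, -0.0867, 0.2115]
ee_rot: [[0.964, 0.268, -0.0], [0.268, -0.964, -0.001], [-0.0, 0.001, -1.0]]
wrist_force: [1.2, 0.6, -2.1]
gripper_width: 0.2
gripper_force: 30.0
```

>>> play_rows:
  steps:
    - {"ax": 0, "ay": 0, "az": 7.9, "dx": 0, "dy": 0, "dz": 0, "claw": 14}
    - {"ax": 0, "ay": 0, "az": 7.9, "dx": 0, "dy": 0, "dz": 0, "claw": 14}
    - {"ax": 0, "ay": 0, "az": 7.9, "dx": 0, "dy": 0, "dz": 0, "claw": 14}
    - {"ax": 0, "ay": 0, "az": 7.9, "dx": 0, "dy": 0, "dz": 0, "claw": 14}
    - {"ax": 0, "ay": 0, "az": 7.9, "dx": 0, "dy": 0, "dz": 0, "claw": 14}
    - {"ax": 0, "ay": 0, "az": 7.9, "dx": 0, "dy": 0, "dz": 0, "claw": 14}
    - {"ax": 0, "ay": 0, "az": 7.9, "dx": 0, "dy": 0, "dz": 0, "claw": 14}
    - {"ax": 0, "ay": 0, "az": 7.9, "dx": 0, "dy": 0, "dz": 0, "claw": 14}
    - {"ax": 0, "ay": 0, "az": 7.9, "dx": 0, "dy": 0, "dz": 0, "claw": 14}
    - {"ax": 0, "ay": 0, "az": 7.9, "dx": 0, "dy": 0, "dz": 0, "claw": 14}
    - {"ax": 0, "ay": 0, "az": 7.9, "dx": 0, "dy": 0, "dz": 0, "claw": 14}
    - {"ax": 0, "ay": 0, "az": 7.9, "dx": 0, "dy": 0, "dz": 0, "claw": 14}
    - {"ax": 0, "ay": 0, "az": 7.9, "dx": 0, "dy": 0, "dz": 0, "claw": 14}
    - {"ax": 0, "ay": 0, "az": 7.9, "dx": 0, "dy": 0, "dz": 0, "claw": 14}
    - {"ax": 0, "ay": 0, "az": 7.9, "dx": 0, "dy": 0, "dz": 0, "claw": 14}
    - {"ax": 0, "ay": 0, "az": 7.9, "dx": 0, "dy": 0, "dz": 0, "claw": 14}
    - {"ax": 0, "ay": 0, "az": 7.9, "dx": 0, "dy": 0, "dz": 0, "claw": 14}
    - {"ax": 0, "ay": 0, "az": 7.9, "dx": 0, "dy": 0, "dz": 0, "claw": 14}
    - {"ax": 0, "ay": 0, "az": 7, "dx": 0, "dy": 0, "dz": 0, "claw": 14}
    - {"ax": 0, "ay": 0, "az": 0, "dx": 0, "dy": 0, "dz": 0, "claw": 14}

```text
time_s: 19.6
tcp_pos: [0.5319, -0.087, 0.2098]
ee_rot: [[-0.691, -0.723, -0.002], [-0.723, 0.691, 0.0], [0.001, 0.002, -1.0]]
wrist_force: [-0.2, 0.5, -2.3]
gripper_width: 0.197
gripper_force: 30.0
```

```bash
python3 - <<'E'
from avg import *
A,f,sd=avg(3);print(np.round(A,4),f)
G=T_(down(-133.75),[.4889,-.2546,.16]);rows(A,G,5)
E
```

```text
[[-6.895e-01 -7.243e-01 -1.300e-03  5.324e-01]
 [-7.243e-01  6.895e-01  2.000e-04 -8.690e-02]
 [ 7.000e-04  1.100e-03 -1.000e+00  2.104e-01]
 [ 0.000e+00  0.000e+00  0.000e+00  1.000e+00]] [ 0.30265388  0.33462191 -1.62259731]
5 x a [ 0. -0.  0.] d [ 30.3 -16.9  10.1] | resid a [ 0.1 -0.   0.2] d [-0.1  0.4 -0.1]
```

>>> play_rows:
  steps:
    - {"ax": 0, "ay": 0, "az": 0, "dx": 30.3, "dy": -16.9, "dz": 10.1, "claw": 14}
    - {"ax": 0, "ay": 0, "az": 0, "dx": 30.3, "dy": -16.9, "dz": 10.1, "claw": 14}
    - {"ax": 0, "ay": 0, "az": 0, "dx": 30.3, "dy": -16.9, "dz": 10.1, "claw": 14}
    - {"ax": 0, "ay": 0, "az": 0, "dx": 30.3, "dy": -16.9, "dz": 10.1, "claw": 14}
    - {"ax": 0, "ay": 0, "az": 0.2, "dx": 30.2, "dy": -16.5, "dz": 10, "claw": 14}
    - {"ax": 0, "ay": 0, "az": 0, "dx": 0, "dy": 0, "dz": 45, "claw": 14}
    - {"ax": 0, "ay": 0, "az": 0, "dx": 0, "dy": 0, "dz": 45, "claw": 14}
    - {"ax": 0, "ay": 0, "az": 0, "dx": 0, "dy": 0, "dz": 10, "claw": 14}
    - {"ax": 0, "ay": 0, "az": 0, "dx": 0, "dy": 0, "dz": 0, "claw": 14}
    - {"ax": 0, "ay": 0, "az": 0, "dx": 0, "dy": 0, "dz": 0, "claw": 14}

```text
time_s: 20.75
tcp_pos: [0.4914, -0.2547, 0.0628]
ee_rot: [[-0.692, -0.722, 0.003], [-0.722, 0.692, -0.001], [-0.001, -0.003, -1.0]]
wrist_force: [0.7, 0.4, -1.5]
gripper_width: 0.193
gripper_force: 30.0
```

```bash
python3 - <<'E'
from avg import *
A,f,sd=avg(3);print(np.round(A[:3,3],4),f)
G=T_(down(-133.75),[.4889,-.2546,.0388]);rows(A,G,4)
E
```

```text
[ 0.4915 -0.2546  0.0634] [-0.09584277 -0.18246796 -2.19308399]
4 x a [-0.1  0.  -0. ] d [0.5 0.5 6.2] | resid a [ 0.2  0.1 -0.1] d [-0.1 -0.1 -0.2]
```

>>> play_rows:
  steps:
    - {"ax": 0, "ay": 0, "az": 0, "dx": 2, "dy": 2, "dz": 4, "claw": 14}
    - {"ax": 0, "ay": 0, "az": 0, "dx": 0, "dy": 0, "dz": 8, "claw": 14}
    - {"ax": 0, "ay": 0, "az": 0, "dx": 0, "dy": 0, "dz": 6, "claw": 14}
    - {"ax": 0, "ay": 0, "az": 0, "dx": 0, "dy": 0, "dz": 3, "claw": 14}
    - {"ax": 0, "ay": 0, "az": 0, "dx": 0, "dy": 0, "dz": 2, "claw": 14}
    - {"ax": 0, "ay": 0, "az": 0, "dx": 0, "dy": 0, "dz": 0, "claw": 14}
    - {"ax": 0, "ay": 0, "az": 0, "dx": 0, "dy": 0, "dz": 0, "claw": 14}

```text
time_s: 21.6
tcp_pos: [0.4884, -0.2552, 0.0388]
ee_rot: [[-0.693, -0.721, 0.003], [-0.721, 0.693, -0.001], [-0.001, -0.003, -1.0]]
wrist_force: [2.9, -4.8, 1.4]
gripper_width: 0.195
gripper_force: 30.0
```

```bash
python3 - <<'E'
from avg import *
A,f,sd=avg(3);print(np.round(A,4),f)
G=T_(down(-133.75),[.4889,-.2546,.0388]);rows(A,G,1)
E
```

```text
[[-0.6928 -0.7211  0.0036  0.4884]
 [-0.7211  0.6928 -0.0015 -0.2552]
 [-0.0014 -0.0036 -1.      0.0388]
 [ 0.      0.      0.      1.    ]] [ 2.50326599 -5.07922279  1.90025602]
1 x a [-0.2  0.1 -0.1] d [-0.8  0.   0. ] | resid a [-0. -0. -0.] d [0. 0. 0.]
```

>>> play_rows:
  steps:
    - {"ax": 0, "ay": 0, "az": 0, "dx": 0, "dy": 0, "dz": 0, "claw": 45}
    - {"ax": 0, "ay": 0, "az": 0, "dx": 0, "dy": 0, "dz": 0, "claw": 45}
    - {"ax": 0, "ay": 0, "az": 0, "dx": 0, "dy": 0, "dz": 0, "claw": 45}
    - {"ax": 0, "ay": 0, "az": 0, "dx": 0, "dy": 0, "dz": 0, "claw": 45}
    - {"ax": 0, "ay": 0, "az": 0, "dx": 0, "dy": 0, "dz": -25, "claw": 45}
    - {"ax": 0, "ay": 0, "az": 0, "dx": 0, "dy": 0, "dz": -40, "claw": 45}
    - {"ax": 0, "ay": 0, "az": 0, "dx": 0, "dy": 0, "dz": -40, "claw": 45}
    - {"ax": 0, "ay": 0, "az": -8, "dx": 0, "dy": 0, "dz": -15, "claw": 45}
    - {"ax": 0, "ay": 0, "az": -8, "dx": 0, "dy": 0, "dz": 0, "claw": 45}
    - {"ax": 0, "ay": 0, "az": -8, "dx": 0, "dy": 0, "dz": 0, "claw": 45}
    - {"ax": 0, "ay": 0, "az": -8, "dx": 0, "dy": 0, "dz": 0, "claw": 45}
    - {"ax": 0, "ay": 0, "az": -8, "dx": 0, "dy": 0, "dz": 0, "claw": 45}
    - {"ax": 0, "ay": 0, "az": -8, "dx": 0, "dy": 0, "dz": 0, "claw": 45}
    - {"ax": 0, "ay": 0, "az": -8, "dx": 0, "dy": 0, "dz": 0, "claw": 45}
    - {"ax": 0, "ay": 0, "az": -8, "dx": 0, "dy": 0, "dz": 0, "claw": 45}

```text
time_s: 23.25
tcp_pos: [0.4862, -0.2541, 0.1576]
ee_rot: [[0.349, -0.937, -0.001], [-0.937, -0.349, 0.001], [-0.001, 0.001, -1.0]]
wrist_force: [-0.1, 0.8, -0.1]
gripper_width: 0.512
gripper_force: 0.0
```

>>> play_rows:
  steps:
    - {"ax": 0, "ay": 0, "az": -8, "dx": 0, "dy": 0, "dz": 0, "claw": 45}
    - {"ax": 0, "ay": 0, "az": -8, "dx": 0, "dy": 0, "dz": 0, "claw": 45}
    - {"ax": 0, "ay": 0, "az": -8, "dx": 0, "dy": 0, "dz": 0, "claw": 45}
    - {"ax": 0, "ay": 0, "az": -8, "dx": 0, "dy": 0, "dz": 0, "claw": 45}
    - {"ax": 0, "ay": 0, "az": -8, "dx": 0, "dy": 0, "dz": 0, "claw": 45}
    - {"ax": 0, "ay": 0, "az": -8, "dx": 0, "dy": 0, "dz": 0, "claw": 45}
    - {"ax": 0, "ay": 0, "az": -8, "dx": 0, "dy": 0, "dz": 0, "claw": 45}
    - {"ax": 0, "ay": 0, "az": -8, "dx": 0, "dy": 0, "dz": 0, "claw": 45}
    - {"ax": 0, "ay": 0, "az": -8, "dx": 0, "dy": 0, "dz": 0, "claw": 45}
    - {"ax": 0, "ay": 0, "az": -8, "dx": 0, "dy": 0, "dz": 0, "claw": 45}
    - {"ax": 0, "ay": 0, "az": -8, "dx": 0, "dy": 0, "dz": 0, "claw": 45}
    - {"ax": 0, "ay": 0, "az": -8, "dx": 0, "dy": 0, "dz": 0, "claw": 45}
    - {"ax": 0, "ay": 0, "az": -8, "dx": 0, "dy": 0, "dz": 0, "claw": 45}
    - {"ax": 0, "ay": 0, "az": -8, "dx": 0, "dy": 0, "dz": 0, "claw": 45}
    - {"ax": 0, "ay": 0, "az": -4, "dx": 0, "dy": 0, "dz": 0, "claw": 45}
    - {"ax": 0, "ay": 0, "az": 0, "dx": 0, "dy": 0, "dz": 0, "claw": 45}
    - {"ax": 0, "ay": 0, "az": 0, "dx": 0, "dy": 0, "dz": 0, "claw": 45}

```text
time_s: 24.95
tcp_pos: [0.4865, -0.2542, 0.1578]
ee_rot: [[0.694, 0.719, -0.001], [0.719, -0.694, 0.0], [-0.0, -0.001, -1.0]]
wrist_force: [0.8, 0.3, -0.0]
gripper_width: 0.519
gripper_force: 0.0
```

```bash
cat > gz.py <<'E'
from avg import *
A,f,sd=avg(3);print(np.round(A,4),np.round(sense()["joints"],1))
w=capture("wrist");cv2.imwrite("pics/gz.png",w["frame"]);P=pts(w);g=cv2.cvtColor(w["frame"],cv2.COLOR_BGR2GRAY).astype(float)
x,y,z=[P[...,i] for i in range(3)]
m=(x<.56)&(x>.42)&(y<-.18)&(y>-.33)&(z>.044)&(z<.06)&(g>110)&(np.hypot(x-.571,y+.0766)>.122)
a=np.radians(46.2);q=P[m][:,:2];s_=q@[np.cos(a),np.sin(a)];t=q@[-np.sin(a),np.cos(a)]
for lo in np.arange(s_.min(),s_.max(),.02):
    k=(s_>=lo)&(s_<lo+.02);print(round(lo,4),k.sum(),np.round((np.percentile(t[k],2)+np.percentile(t[k],98))/2,4),np.round(np.ptp(t[k]),4),np.percentile(P[m][k,2],95))
print("s",s_.min(),s_.max(),"prev .0889 .2332, t -.5288")
rows(A,T_(down(46.2),[.4886,-.2550,.0385]),5)
E
python3 gz.py
```

```text
[[ 6.941e-01  7.199e-01 -4.000e-04  4.866e-01]
 [ 7.199e-01 -6.941e-01  2.000e-04 -2.543e-01]
 [-2.000e-04 -5.000e-04 -1.000e+00  1.579e-01]
 [ 0.000e+00  0.000e+00  0.000e+00  1.000e+00]] [-10.7  18.8 -16.7  -0.  -54.5 146.7]
0.1026 304 -0.5303 0.0222 0.05254205231981763
0.1226 548 -0.5291 0.0171 0.05114999699299548
0.1426 582 -0.5288 0.0168 0.05112381500765385
0.1626 559 -0.5288 0.0165 0.05123950379640607
0.1826 211 -0.5289 0.0183 0.05123854473120007
0.2026 562 -0.5289 0.0144 0.05031615885176547
0.2226 280 -0.5289 0.0141 0.05009365398670477
s 0.10255072656100012 0.23220258950344655 prev .0889 .2332, t -.5288
5 x a [-0.  0. -0.] d [ 0.2  0.4 23.9] | resid a [-0.   0.  -0.2] d [-0.1 -0.  -0.1]
```

>>> play_rows:
  steps:
    - {"ax": 0, "ay": 0, "az": 0, "dx": 0, "dy": 0.3, "dz": 23.9, "claw": 45}
    - {"ax": 0, "ay": 0, "az": 0, "dx": 0, "dy": 0.3, "dz": 23.9, "claw": 45}
    - {"ax": 0, "ay": 0, "az": 0, "dx": 0, "dy": 0.3, "dz": 23.9, "claw": 45}
    - {"ax": 0, "ay": 0, "az": 0, "dx": 0, "dy": 0.3, "dz": 23.9, "claw": 45}
    - {"ax": 0, "ay": 0, "az": 0, "dx": 0, "dy": 0.2, "dz": 23.9, "claw": 45}
    - {"ax": 0, "ay": 0, "az": 0, "dx": 0, "dy": 0, "dz": 0, "claw": 45}
    - {"ax": 0, "ay": 0, "az": 0, "dx": 0, "dy": 0, "dz": 0, "claw": 22}
    - {"ax": 0, "ay": 0, "az": 0, "dx": 0, "dy": 0, "dz": 0, "claw": 22}
    - {"ax": 0, "ay": 0, "az": 0, "dx": 0, "dy": 0, "dz": 0, "claw": 14}
    - {"ax": 0, "ay": 0, "az": 0, "dx": 0, "dy": 0, "dz": 0, "claw": 14}
    - {"ax": 0, "ay": 0, "az": 0, "dx": 0, "dy": 0, "dz": 0, "claw": 14}
    - {"ax": 0, "ay": 0, "az": 0, "dx": 0, "dy": 0, "dz": 0, "claw": 14}

```text
time_s: 26.35
tcp_pos: [0.4883, -0.2555, 0.0394]
ee_rot: [[0.693, 0.721, 0.001], [0.721, -0.693, -0.0], [0.001, 0.001, -1.0]]
wrist_force: [-0.2, 1.1, 4.3]
gripper_width: 0.198
gripper_force: 30.0
```

```bash
python3 - <<'E'
from avg import *
A,f,sd=avg(3);print(np.round(A,4),f,sense()["gripper_width"]*87,sense()["gripper_force"])
L=A.copy();L[2,3]+=.18
B=T_(A[:3,:3],[.54,-.085,.22]);rows(L,B,4)
B2=T_(down(15.5),[.54,-.085,.22]);rows(B,B2,4)
D=T_(RI,mouth+.108*zs+.00415*tz);rows(B2,D,6)
E
```

```text
[[ 6.931e-01  7.209e-01  1.200e-03  4.883e-01]
 [ 7.209e-01 -6.931e-01 -5.000e-04 -2.555e-01]
 [ 5.000e-04  1.200e-03 -1.000e+00  3.940e-02]
 [ 0.000e+00  0.000e+00  0.000e+00  1.000e+00]] [-1.09451632  0.48679159  5.36175792] 16.743464467408273 30.00053733587265
4 x a [-0.  0. -0.] d [ 39.7 -20.2  -0.2] | resid a [-0. -0. -0.] d [-0.  -0.1  0.2]
4 x a [ 0.  -0.   7.7] d [-0.  0.  0.] | resid a [ 0.  -0.1 -0.2] d [-0.  0.  0.]
6 x a [0.  5.8 0. ] d [ 4.1  0.  13.9] | resid a [0.  0.2 0. ] d [0.2 0.  0.1]
```

>>> play_rows:
  steps:
    - {"ax": 0, "ay": 0, "az": 0, "dx": 0, "dy": 0, "dz": -20, "claw": 14}
    - {"ax": 0, "ay": 0, "az": 0, "dx": 0, "dy": 0, "dz": -40, "claw": 14}
    - {"ax": 0, "ay": 0, "az": 0, "dx": 0, "dy": 0, "dz": -40, "claw": 14}
    - {"ax": 0, "ay": 0, "az": 0, "dx": 0, "dy": 0, "dz": -40, "claw": 14}
    - {"ax": 0, "ay": 0, "az": 0, "dx": 0, "dy": 0, "dz": -40, "claw": 14}
    - {"ax": 0, "ay": 0, "az": 0, "dx": 39.7, "dy": -20.2, "dz": 0, "claw": 14}
    - {"ax": 0, "ay": 0, "az": 0, "dx": 39.7, "dy": -20.2, "dz": 0, "claw": 14}
    - {"ax": 0, "ay": 0, "az": 0, "dx": 39.7, "dy": -20.2, "dz": 0, "claw": 14}
    - {"ax": 0, "ay": 0, "az": 0, "dx": 39.7, "dy": -20.2, "dz": 0, "claw": 14}
    - {"ax": 0, "ay": 0, "az": 7.7, "dx": 0, "dy": 0, "dz": 0, "claw": 14}
    - {"ax": 0, "ay": 0, "az": 7.7, "dx": 0, "dy": 0, "dz": 0, "claw": 14}
    - {"ax": 0, "ay": 0, "az": 7.7, "dx": 0, "dy": 0, "dz": 0, "claw": 14}
    - {"ax": 0, "ay": 0, "az": 7.5, "dx": 0, "dy": 0, "dz": 0, "claw": 14}
    - {"ax": 0, "ay": 0, "az": 0, "dx": 0, "dy": 0, "dz": 0, "claw": 14}
    - {"ax": 0, "ay": 0, "az": 0, "dx": 0, "dy": 0, "dz": 0, "claw": 14}

```text
time_s: 28.0
tcp_pos: [0.5392, -0.0849, 0.2178]
ee_rot: [[0.963, 0.27, -0.002], [0.27, -0.963, 0.0], [-0.001, -0.001, -1.0]]
wrist_force: [-0.7, 0.0, -1.9]
gripper_width: 0.196
gripper_force: 30.0
```

```bash
python3 - <<'E'
from avg import *
A,f,sd=avg(3);print(np.round(A,3))
D=T_(RI,mouth+.108*zs+.00415*tz);rows(A,D,6)
E
```

```text
[[ 0.963  0.269 -0.001  0.539]
 [ 0.269 -0.963  0.    -0.085]
 [-0.001 -0.    -1.     0.218]
 [ 0.     0.     0.     1.   ]]
6 x a [-0.   5.8  0. ] d [ 4.3  0.  13.6] | resid a [-0.1  0.2  0.1] d [0.1 0.3 0.2]
```

>>> play_rows:
  steps:
    - {"ax": 0, "ay": 5.8, "az": 0, "dx": 4.3, "dy": 0, "dz": 13.6, "claw": 14}
    - {"ax": 0, "ay": 5.8, "az": 0, "dx": 4.3, "dy": 0, "dz": 13.6, "claw": 14}
    - {"ax": 0, "ay": 5.8, "az": 0, "dx": 4.3, "dy": 0, "dz": 13.6, "claw": 14}
    - {"ax": 0, "ay": 5.8, "az": 0, "dx": 4.3, "dy": 0, "dz": 13.6, "claw": 14}
    - {"ax": 0, "ay": 5.8, "az": 0, "dx": 4.3, "dy": 0, "dz": 13.6, "claw": 14}
    - {"ax": -0.1, "ay": 6, "az": 0.1, "dx": 4.4, "dy": 0.3, "dz": 13.8, "claw": 14}
    - {"ax": 0, "ay": 0, "az": 0, "dx": 0, "dy": 0, "dz": 0, "claw": 14}
    - {"ax": 0, "ay": 0, "az": 0, "dx": 0, "dy": 0, "dz": 0, "claw": 14}

```text
time_s: 28.95
tcp_pos: [0.5834, -0.0738, 0.1475]
ee_rot: [[0.79, 0.266, 0.552], [0.219, -0.964, 0.151], [0.572, 0.002, -0.82]]
wrist_force: [1.0, -0.6, -1.3]
gripper_width: 0.198
gripper_force: 30.0
```

```bash
python3 st.py; python3 - <<'E'
from avg import *
A,f,sd=avg(3);D=T_(RI,mouth+.108*zs+.00415*tz);rows(A,D,1)
w=capture("wrist");P=pts(w);o=A[:3,3]-.0045*A[:3,2];L=(P-o)@A[:3,:3]
for a in np.arange(.024,.084,.005):
    m=(L[...,0]>a)&(L[...,0]<a+.005)&(abs(L[...,1])<.014)&(abs(L[...,2])<.016)
    if m.sum()>8:q=L[m];print(round(a,3),m.sum(),"y",np.round((np.percentile(q[:,1],2)+np.percentile(q[:,1],98))/2,4),np.ptp(q[:,1]),"z",np.percentile(q[:,2],5),"xmax",q[:,0].max())
E
```

```text
t 29.1 tool-frame offset from mouth (mm): x [109.71   0.5    3.5 ] F tool [ 0.6 -0.4 -0.3] rot err [-0.12 -0.01 -0.04] M [-0.46  1.46 -0.02] w 17.072682592088146
1 x a [ 0.1 -0.  -0. ] d [-1.3 -0.1  0.5] | resid a [-0. -0. -0.] d [-0.  0.  0.]
0.024 494 y -0.0001 0.017878421081552354 z -0.007426516895488722 xmax 0.028967771388164667
0.029 512 y -0.0002 0.01815066757684493 z -0.007531542793208909 xmax 0.03398992662787955
0.034 512 y -0.0003 0.02318628396034279 z -0.009201000852334894 xmax 0.03898472864093369
0.039 711 y -0.0003 0.023323093409620205 z -0.009774461918092253 xmax 0.04397871762537833
0.044 766 y -0.0003 0.023070432218548924 z -0.009421640825452167 xmax 0.04899727466503991
0.049 504 y -0.0003 0.015406526629684317 z -0.006476518857305499 xmax 0.0539999397157723
0.054 504 y -0.0003 0.015222758748712324 z -0.006460872885656581 xmax 0.058994950335034074
0.059 526 y -0.0003 0.015569531671519338 z -0.006481877233482175 xmax 0.0638829285215648
0.064 568 y -0.0003 0.01588753139447813 z -0.006463949480206555 xmax 0.06897804456654238
0.069 546 y -0.0003 0.015696868070366833 z -0.006359912291521801 xmax 0.07399682357942332
0.074 407 y -0.0003 0.01544515886114655 z -0.006000883659033403 xmax 0.07813890735994751
```

>>> play_rows:
  steps:
    - {"ax": 0.1, "ay": 0, "az": 0, "dx": -10, "dy": 0.1, "dz": 0.1, "claw": 14}
    - {"ax": 0, "ay": 0, "az": 0, "dx": -12, "dy": 0, "dz": 0, "claw": 14}
    - {"ax": 0, "ay": 0, "az": 0, "dx": -12, "dy": 0, "dz": 0, "claw": 14}
    - {"ax": 0, "ay": 0, "az": 0, "dx": -4, "dy": 0, "dz": 0, "claw": 14}
    - {"ax": 0, "ay": 0, "az": 0, "dx": -2, "dy": 0, "dz": 0, "claw": 14}
    - {"ax": 0, "ay": 0, "az": 0, "dx": -1, "dy": 0, "dz": 0, "claw": 14}
    - {"ax": 0, "ay": 0, "az": 0, "dx": 0, "dy": 0, "dz": 0, "claw": 14}

```text
time_s: 30.0
tcp_pos: [0.5512, -0.0822, 0.1237]
ee_rot: [[0.789, 0.266, 0.553], [0.218, -0.964, 0.153], [0.574, -0.001, -0.819]]
wrist_force: [-1.0, -1.0, -1.6]
gripper_width: 0.2
gripper_force: 30.0
```

```bash
python3 st.py
```

```text
t 30.15 tool-frame offset from mouth (mm): x [68.03  0.22  4.07] F tool [-0.   0.1 -0. ] rot err [-0.01  0.03  0.07] M [-0.47  1.42  0.01] w 17.08699603270923
```

>>> play_rows:
  steps:
    - {"ax": 0, "ay": 0, "az": -0.1, "dx": 0, "dy": 0.2, "dz": -0.3, "claw": 14}
    - {"ax": 0, "ay": 0, "az": 0, "dx": -1, "dy": 0, "dz": 0, "claw": 14}
    - {"ax": 0, "ay": 0, "az": 0, "dx": -1, "dy": 0, "dz": 0, "claw": 14}
    - {"ax": 0, "ay": 0, "az": 0, "dx": -0.5, "dy": 0, "dz": 0, "claw": 14}
    - {"ax": 0, "ay": 0, "az": 0, "dx": 0, "dy": 0, "dz": 0, "claw": 14}

```text
time_s: 30.65
tcp_pos: [0.5494, -0.083, 0.1228]
ee_rot: [[0.788, 0.267, 0.554], [0.219, -0.964, 0.153], [0.575, 0.001, -0.818]]
wrist_force: [1.5, 1.4, -0.8]
gripper_width: 0.195
gripper_force: 30.0
```

```bash
python3 st.py
```

```text
t 30.8 tool-frame offset from mouth (mm): x [65.93  0.56  3.7 ] F tool [ 2.4 -0.8  0.3] rot err [-0.03  0.09 -0.02] M [-0.04  0.8   0.1 ] w 17.11382219672636
```

Contact has begun (moment falling, 2.4 N). A little more for a firm but gentle press.

>>> play_rows:
  steps:
    - {"ax": 0, "ay": 0, "az": 0, "dx": -0.5, "dy": 0, "dz": 0, "claw": 14}
    - {"ax": 0, "ay": 0, "az": 0, "dx": -0.4, "dy": 0, "dz": 0, "claw": 14}
    - {"ax": 0, "ay": 0, "az": 0, "dx": 0, "dy": 0, "dz": 0, "claw": 14}
    - {"ax": 0, "ay": 0, "az": 0, "dx": 0, "dy": 0, "dz": 0, "claw": 14}

```text
time_s: 31.2
tcp_pos: [0.5493, -0.0833, 0.1228]
ee_rot: [[0.787, 0.267, 0.555], [0.219, -0.964, 0.153], [0.576, 0.002, -0.817]]
wrist_force: [4.2, 1.4, 1.5]
gripper_width: 0.194
gripper_force: 30.0
```

```bash
python3 st.py; python3 - <<'E'
from h import *
c=capture("scene");im=c["frame"][150:270,220:380];cv2.imwrite("pics/s5.png",cv2.resize(im,(800,600),interpolation=cv2.INTER_CUBIC))
E
```

```text
t 31.35 tool-frame offset from mouth (mm): x [65.85  0.82  3.62] F tool [ 6.5 -0.9  0.2] rot err [-0.07  0.17 -0.05] M [ 0.28 -0.26  0.16] w 17.098096970814613
```

View pics/s5.png

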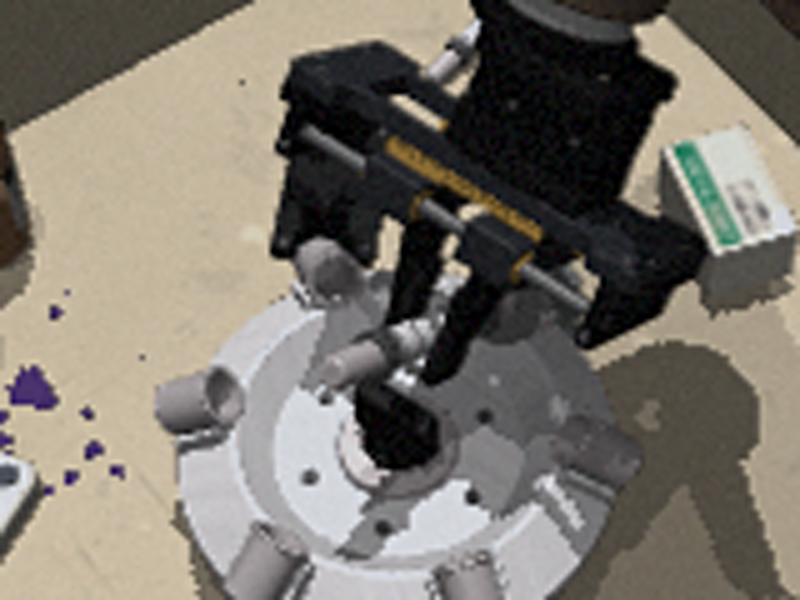

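The press is square and the tip stalls at the mouth: 65.9 mm, no advance under 6.5 N, with the handle seen above the knob and in line with the collar. A touch more, then withdraw and return.

>>> play_rows:
  steps:
    - {"ax": 0, "ay": 0, "az": 0, "dx": -0.4, "dy": -0.2, "dz": 0, "claw": 14}
    - {"ax": 0, "ay": 0, "az": 0, "dx": 0, "dy": 0, "dz": 0, "claw": 14}
    - {"ax": 0, "ay": 0, "az": 0, "dx": 0, "dy": 0, "dz": 0, "claw": 14}
    - {"ax": 0, "ay": 0, "az": 0, "dx": 0, "dy": 0, "dz": 0, "claw": 14}

```text
time_s: 31.8
tcp_pos: [0.5493, -0.0833, 0.1228]
ee_rot: [[0.787, 0.267, 0.556], [0.219, -0.964, 0.152], [0.577, 0.002, -0.817]]
wrist_force: [4.7, 1.7, 2.0]
gripper_width: 0.195
gripper_force: 30.0
```

>>> play_rows:
  steps:
    - {"ax": 0, "ay": 0, "az": 0, "dx": 2, "dy": 0, "dz": 0, "claw": 14}
    - {"ax": 0, "ay": 0, "az": 0, "dx": 6, "dy": 0, "dz": 0, "claw": 14}
    - {"ax": 0, "ay": 0, "az": 0, "dx": 12, "dy": 0, "dz": 0, "claw": 14}
    - {"ax": 0, "ay": 0, "az": 0, "dx": 12, "dy": 0, "dz": 0, "claw": 14}
    - {"ax": 0, "ay": 0, "az": 0, "dx": 12, "dy": 0, "dz": 0, "claw": 14}
    - {"ax": 0, "ay": -6, "az": 0, "dx": -4.3, "dy": 0, "dz": -13.6, "claw": 14}
    - {"ax": 0, "ay": -5.8, "az": 0, "dx": -4.3, "dy": 0, "dz": -13.6, "claw": 14}
    - {"ax": 0, "ay": -5.8, "az": 0, "dx": -4.3, "dy": 0, "dz": -13.6, "claw": 14}
    - {"ax": 0, "ay": -5.8, "az": 0, "dx": -4.3, "dy": 0, "dz": -13.6, "claw": 14}
    - {"ax": 0, "ay": -5.8, "az": 0, "dx": -4.3, "dy": 0, "dz": -13.6, "claw": 14}
    - {"ax": 0, "ay": -5.8, "az": 0, "dx": -4.3, "dy": 0, "dz": -13.6, "claw": 14}
    - {"ax": 0, "ay": 0, "az": -7.7, "dx": 0, "dy": 0, "dz": 0, "claw": 14}
    - {"ax": 0, "ay": 0, "az": -7.7, "dx": 0, "dy": 0, "dz": 0, "claw": 14}
    - {"ax": 0, "ay": 0, "az": -7.7, "dx": 0, "dy": 0, "dz": 0, "claw": 14}
    - {"ax": 0, "ay": 0, "az": -7.5, "dx": 0, "dy": 0, "dz": 0, "claw": 14}
    - {"ax": 0, "ay": 0, "az": 0, "dx": 0, "dy": 0, "dz": 0, "claw": 14}
    - {"ax": 0, "ay": 0, "az": 0, "dx": 0, "dy": 0, "dz": 0, "claw": 14}

```text
time_s: 33.5
tcp_pos: [0.5313, -0.0875, 0.2122]
ee_rot: [[0.696, 0.718, -0.003], [0.718, -0.696, -0.001], [-0.003, -0.002, -1.0]]
wrist_force: [0.4, -0.7, -2.2]
gripper_width: 0.196
gripper_force: 30.0
```

```bash
python3 - <<'E'
from avg import *
A,f,sd=avg(3);print(np.round(A,4),f)
rows(A,T_(down(46.1),[.4883,-.2555,.075]),6)
E
```

```text
[[ 6.949e-01  7.191e-01 -1.800e-03  5.318e-01]
 [ 7.191e-01 -6.949e-01 -5.000e-04 -8.740e-02]
 [-1.600e-03 -9.000e-04 -1.000e+00  2.127e-01]
 [ 0.000e+00  0.000e+00  0.000e+00  1.000e+00]] [ 0.16554923 -0.08774102 -2.07503837]
6 x a [-0.  0. -0.] d [-25.2  14.2  23. ] | resid a [-0.1  0.1 -0.1] d [ 0.3  0.4 -0.2]
```

>>> play_rows:
  steps:
    - {"ax": 0, "ay": 0, "az": 0, "dx": -25.2, "dy": 14.2, "dz": 0, "claw": 14}
    - {"ax": 0, "ay": 0, "az": 0, "dx": -25.2, "dy": 14.2, "dz": 0, "claw": 14}
    - {"ax": 0, "ay": 0, "az": 0, "dx": -25.2, "dy": 14.2, "dz": 0, "claw": 14}
    - {"ax": 0, "ay": 0, "az": 0, "dx": -25.2, "dy": 14.2, "dz": 0, "claw": 14}
    - {"ax": 0, "ay": 0, "az": 0, "dx": -25.2, "dy": 14.3, "dz": 0, "claw": 14}
    - {"ax": -0.1, "ay": 0.1, "az": -0.1, "dx": -25, "dy": 14.5, "dz": 0, "claw": 14}
    - {"ax": 0, "ay": 0, "az": 0, "dx": 0, "dy": 0, "dz": 45, "claw": 14}
    - {"ax": 0, "ay": 0, "az": 0, "dx": 0, "dy": 0, "dz": 45, "claw": 14}
    - {"ax": 0, "ay": 0, "az": 0, "dx": 0, "dy": 0, "dz": 45, "claw": 14}
    - {"ax": 0, "ay": 0, "az": 0, "dx": 0, "dy": 0, "dz": 10, "claw": 14}
    - {"ax": 0, "ay": 0, "az": 0, "dx": 0, "dy": 0, "dz": 0, "claw": 14}
    - {"ax": 0, "ay": 0, "az": 0, "dx": 0, "dy": 0, "dz": 0, "claw": 14}

```text
time_s: 34.85
tcp_pos: [0.4917, -0.256, 0.0702]
ee_rot: [[0.692, 0.722, 0.006], [0.722, -0.692, -0.002], [0.003, 0.005, -1.0]]
wrist_force: [0.2, -0.5, -1.7]
gripper_width: 0.195
gripper_force: 30.0
```

```bash
python3 - <<'E'
from avg import *
A,f,sd=avg(3);print(np.round(A,4),f)
rows(A,T_(down(46.1),[.4883,-.2555,.0392]),4)
E
```

```text
[[ 0.6917  0.7222  0.0074  0.4917]
 [ 0.7222 -0.6917 -0.0015 -0.2559]
 [ 0.004   0.0064 -1.      0.0708]
 [ 0.      0.      0.      1.    ]] [ 0.11551162 -0.02698679 -0.91107829]
4 x a [ 0.1 -0.1  0. ] d [-0.5 -0.7  7.9] | resid a [-0.   0.2  0.1] d [-0.1 -0.  -0.1]
```

>>> play_rows:
  steps:
    - {"ax": 0.4, "ay": -0.2, "az": 0, "dx": -2, "dy": -2.7, "dz": 8, "claw": 14}
    - {"ax": 0, "ay": 0, "az": 0, "dx": 0, "dy": 0, "dz": 10, "claw": 14}
    - {"ax": 0, "ay": 0, "az": 0, "dx": 0, "dy": 0, "dz": 7, "claw": 14}
    - {"ax": 0, "ay": 0, "az": 0, "dx": 0, "dy": 0, "dz": 4, "claw": 14}
    - {"ax": 0, "ay": 0, "az": 0, "dx": 0, "dy": 0, "dz": 2, "claw": 14}
    - {"ax": 0, "ay": 0, "az": 0, "dx": 0, "dy": 0, "dz": 0, "claw": 14}
    - {"ax": 0, "ay": 0, "az": 0, "dx": 0, "dy": 0, "dz": 0, "claw": 14}

```text
time_s: 35.7
tcp_pos: [0.4879, -0.2559, 0.0392]
ee_rot: [[0.691, 0.723, -0.002], [0.723, -0.691, 0.0], [-0.001, -0.002, -1.0]]
wrist_force: [-1.4, -0.4, 10.4]
gripper_width: 0.198
gripper_force: 30.0
```

```bash
python3 - <<'E'
from avg import *
A,f,sd=avg(3);print(np.round(A,4),f)
E
```

```text
[[ 6.911e-01  7.227e-01 -1.700e-03  4.879e-01]
 [ 7.227e-01 -6.911e-01  2.000e-04 -2.559e-01]
 [-1.000e-03 -1.400e-03 -1.000e+00  3.920e-02]
 [ 0.000e+00  0.000e+00  0.000e+00  1.000e+00]] [-2.0239452  -0.92080751  9.69798511]
```

>>> play_rows:
  steps:
    - {"ax": 0, "ay": 0, "az": 0, "dx": 0, "dy": 0, "dz": -1, "claw": 14}
    - {"ax": 0, "ay": 0, "az": 0, "dx": 0, "dy": 0, "dz": 0, "claw": 45}
    - {"ax": 0, "ay": 0, "az": 0, "dx": 0, "dy": 0, "dz": 0, "claw": 45}
    - {"ax": 0, "ay": 0, "az": 0, "dx": 0, "dy": 0, "dz": 0, "claw": 45}
    - {"ax": 0, "ay": 0, "az": 0, "dx": 0, "dy": 0, "dz": 0, "claw": 45}
    - {"ax": 0, "ay": 0, "az": 0, "dx": 0, "dy": 0, "dz": -20, "claw": 45}
    - {"ax": 0, "ay": 0, "az": 0, "dx": 0, "dy": 0, "dz": -40, "claw": 45}
    - {"ax": 0, "ay": 0, "az": 0, "dx": 0, "dy": 0, "dz": -45, "claw": 45}
    - {"ax": 0, "ay": 0, "az": 0, "dx": 0, "dy": 0, "dz": -45, "claw": 45}
    - {"ax": 0, "ay": 0, "az": 0, "dx": 0, "dy": 0, "dz": -45, "claw": 45}
    - {"ax": 0, "ay": 0, "az": 0, "dx": 0, "dy": 0, "dz": 0, "claw": 45}
    - {"ax": 0, "ay": 0, "az": 0, "dx": 0, "dy": 0, "dz": 0, "claw": 45}

```text
time_s: 37.05
tcp_pos: [0.4875, -0.2552, 0.2341]
ee_rot: [[0.692, 0.722, -0.003], [0.722, -0.692, 0.002], [-0.0, -0.004, -1.0]]
wrist_force: [-1.4, 1.1, -1.3]
gripper_width: 0.517
gripper_force: 0.0
```

```bash
python3 gz.py; python3 meas.py w6
```

```text
[[ 0.6922  0.7217 -0.0075  0.4865]
 [ 0.7217 -0.6922  0.0034 -0.255 ]
 [-0.0028 -0.0078 -1.      0.2318]
 [ 0.      0.      0.      1.    ]] [-1.080e+01  1.520e+01 -1.040e+01 -1.000e-01 -6.500e+01  1.471e+02]
0.0869 300 -0.5292 0.0218 0.05243193901165917
0.1069 289 -0.5291 0.0197 0.052621508293438535
0.1269 352 -0.5286 0.0166 0.05118074877050842
0.1469 372 -0.5286 0.0172 0.051139099359524195
0.1669 390 -0.5289 0.017 0.05123220514999926
0.1869 188 -0.5289 0.0167 0.05263114979646458
0.2069 362 -0.5294 0.0146 0.05020837335443107
0.2269 73 -0.5291 0.0135 0.049938120196966196
s 0.08693402393347298 0.23100824934883998 prev .0889 .2332, t -.5288
5 x a [-0.1  0.  -0. ] d [ 0.4  0.5 38.7] | resid a [ 0.1  0.2 -0. ] d [ 0.  -0.1 -0.2]
3
[0.0439 0.0464 0.0458] [47.8 45.1 47.3] mean [ 0.54968085 -0.09965553  0.06      ]
ptr 196 0.1302633197143851 -163.5007342532025 -168.35097863093236 -160.1131890353639
collar 2290 [ 0.49254929 -0.10233829  0.0857121 ] 0.08190013641324013 -161.68359695046158 n [ 0.89734756 -0.11674622  0.42560272]
```

View pics/w6.png

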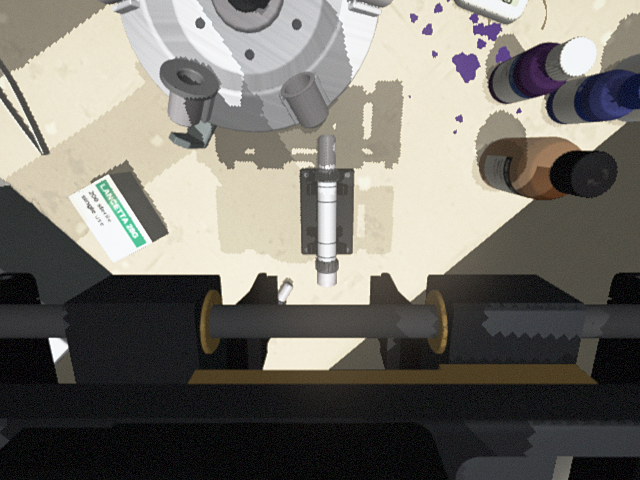

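The gauge lies in its rest at (327,215), go end towards the rotor, and everything around it is undisturbed. The collar at (188,75) stands by the pointer at (192,135). I want a better-centred look at the rotor angle.

>>> play_rows:
  steps:
    - {"ax": 0, "ay": 0, "az": 0, "dx": 21, "dy": -20, "dz": -10, "claw": 45}
    - {"ax": 0, "ay": 0, "az": 0, "dx": 21, "dy": -20, "dz": -10, "claw": 45}
    - {"ax": 0, "ay": 0, "az": 0, "dx": 20, "dy": -20, "dz": -5, "claw": 45}
    - {"ax": 0, "ay": 0, "az": 0, "dx": 0, "dy": 0, "dz": 0, "claw": 45}
    - {"ax": 0, "ay": 0, "az": 0, "dx": 0, "dy": 0, "dz": 0, "claw": 45}

```text
time_s: 37.8
tcp_pos: [0.4869, -0.1688, 0.2578]
ee_rot: [[0.691, 0.723, -0.006], [0.723, -0.691, 0.002], [-0.003, -0.006, -1.0]]
wrist_force: [-0.9, -0.9, -1.0]
gripper_width: 0.518
gripper_force: 0.0
```

```bash
python3 meas.py w7
```

```text
6
[0.0441 0.0436 0.0447 0.0442 0.0454 0.0451] [44.5 45.2 44.5 46.4 45.3 46.4] mean [ 0.57047039 -0.07742481  0.06      ]
ptr 150 0.1298974401561937 -164.23917283414806 -168.68516399548582 -160.1540235189519
collar 1539 [ 0.49190799 -0.09870104  0.08804405] 0.08144791177080685 -164.25527805431767 n [0.76645587 0.20623981 0.60828491]
```

```bash
python3 -c "
from station import *
print(finish_job())"
```

```text
the job is handed in; nothing more can be done
None
```

The job is handed in after about 38 s. The sleeve stands at the pointer to within about 0.5°. The go end went home until its nut met the collar. The no-go end, pressed squarely at about 7 N, did not enter. The gauge lies back in its rest, and nothing around it was moved as far as the last close-up shows.

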